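# Tip, weigh and rack the plaster casts

### The job

Check the standing plaster casts for dryness. First tip every cast over, away from you, onto its plain back so that the moulded face looks up; then try the balance with the check weight, and afterwards weigh the casts one at a time, shortest first and longest last: each thing is set on the middle of the pan (casts moulded face up, centred to within a centimetre) and left alone there for about three seconds to settle. Then the check weight goes back upright on the middle of its stand and each cast is laid moulded face up, centred, across both battens of the drying rack; finish with all casts there, apart from one another, the pan empty and everything else left as it was.

Things in the scene. Friction and masses are not known exactly. Their poses are not given: they have to be found in the camera images.
- cast_short: plaster cast, a block 64 mm long, 50 wide, 34 thick, 160 g +-25%. One broad face is moulded (rim and rosette, 2 to 7 mm proud), the opposite one, its back, is plain. Origin: block centre. x axis: out of the moulded face; y: across the width; z: along the length. Starts standing on end (z up), moulded face to the robot within 20 degrees; may be absent
- cast_middle: plaster cast, a block 78 mm long, 50 wide, 34 thick, 200 g +-25%. One broad face is moulded (rim and rosette, 2 to 7 mm proud), the opposite one, its back, is plain. Origin: block centre. x axis: out of the moulded face; y: across the width; z: along the length. Starts standing on end (z up), moulded face to the robot within 20 degrees; may be absent
- cast_long: plaster cast, a block 92 mm long, 50 wide, 34 thick, 240 g +-25%. One broad face is moulded (rim and rosette, 2 to 7 mm proud), the opposite one, its back, is plain. Origin: block centre. x axis: out of the moulded face; y: across the width; z: along the length. Starts standing on end (z up), moulded face to the robot within 20 degrees; may be absent
- rack: drying rack fixed on the table behind the casts: two wooden battens 300 mm long, 22 mm wide, side by side with their centre lines 54 mm apart and their tops 12 mm above the table. Origin: on the table under the middle of the rack; y axis along the battens, x axis across them, z up. A rail 38 mm high runs along the back, its near face at x = +56 mm
- pan_mid (a point): centre of the top face of the balance pan, a bare round metal disc 110 mm across marked with a small cross, 59 mm above the table when empty, on a grey housing 105 mm square fixed to the table; it moves with the pan, z up
- pan (a joint): how far the balance pan has sunk, in m: 0 when empty, up to 0.016; sprung, 250 N/m, so the casts sink it about 5 to 12 mm
- check_weight: 200 g check weight of bare metal, a disc 56 mm across and 30 mm high with a 24 mm knob on top, 52 mm high in all; origin at the centre of its underside, z up; starts on its stand
- weight_stand: the check weight's stand, a round wooden disc 64 mm across, 20 mm high, fixed on the table just right of the turntable (whose disc top is 83 mm high); origin on the table under its centre
- mug: spotted mug, 91 mm high, a bystander, origin at its underside
- clay_ball: lump of clay, 55 mm across, a bystander, origin at its underside
- maquette: egg-shaped clay maquette, 78 mm high, standing on the turntable, a bystander, origin at its underside
Things that resemble listed ones, but are neither listed nor needed, are in the scene too. Leave any purple look-alike of the check_weight alone.

How it is judged:
By the outcome, as a careful person would: the job done as asked, in the order asked, and still so for the second after the job is handed in, with the robot touching nothing.
Of cast_short, cast_middle, cast_long only 2 to 3 are there at a start; the rules pass over those that are not, and their reading is None.
At some moment in a run one of cast_short, cast_middle, cast_long may be knocked a few centimetres aside while the robot is not near it.
Once in a run the grip may slacken for a moment while it holds something.
It also fails if it takes over 210 s, if anything falls off the work surface, if the arm or the gripper's body presses on something with over 40 N, if the wrist force passes 120 N, or if a joint passes its speed limit or range.

### The arm

A 6-joint arm with a two-finger parallel gripper is mounted at the origin on the work surface; the furniture and walls round the work are solid. World frame = base frame: x ahead of the robot, y to its left, z up, the work surface at z = 0. Lengths are in mm, angles in rad, forces in N, time in s.
With the tool pointing down it reaches from about 350 to 775 mm from the base axis. Payload 7.3 kg.
Tool frame: the origin (TCP) lies at the very end of the fingers, on their centre line; the grasp point (between the pads) lies 19 mm behind it; z points along the fingers, y is the line along which they close (so a half turn about z gives the same grasp; the last joint's range is limited). The gripper opens to 92 mm and grips with 3 to 60 N. Pads are 19 mm wide; open, the fingers measure 130 mm over their backs; the gripper's body (75 mm by 190 mm) begins 47 mm behind the grasp point.
Start: joints at [-1.295, 0.342, 1.524, -0, 1.275, -0.146], TCP at [214.961, -478.996, 226.741] pointing down, gripper open.
Joint ranges: [-2.53, 2.53], [-0.77, 2.02], [0.04, 2.7], [-1, 4.14], [0.28, 2.66], [-3.11, 3.11]. Speed limits (rad/s): [2.57, 2.57, 3.14, 3.14, 3.14, 3.14].

### API

Orientations are given as [roll, pitch, yaw] about the fixed x, y, z axes, in that order (R = Rz(yaw) Ry(pitch) Rx(roll)).
In Python, from plant import bot gives the robot as it stands.
- The arm moves only by the tool apply_moves, never from a script. Its argument "motion" is text: rows parted by semicolons, each of 4 numbers parted by spaces: the shift along the tool's x, y, z in m, then the turn about the tool's z in degrees. A call has 1 to 8 rows; each row shifts and turns the commanded pose from where the row before left it, along the tool's axes as they then stand; what a row does not reach is not made up. A row lasts 1/8 s, in which the tool goes at most 62.5 mm and 10.7 degrees, less where a joint would pass 70% of its speed; a pose out of reach is approached as far as the arm can. A call with a gripper value outside its range is refused whole. "fingers" is the opening, from -1 (shut) to 1 (fully open), set as the call begins (left out, the last holds). The fingers move at their own pace and stop on an object; the grip force is fixed at half the most. Time passes only in rows, so rows that do not move let the fingers close. It gives the time, the measured TCP pose, the force, the opening and the grip force at its end, in the units of the state.
- bot.get_obs(): the state, without advancing time (a new reading comes with each control period).
- bot.capture(name): name is "side" or "top" or "wrist"; returns a dict with "img" (384x512x3 uint8, blue, green, red), "range_z" (384x512 float32, mm along the optical axis (not along the pixel's ray), 0 where there is no reading), "fx", "fy", "cx", "cy" (pixels), "D" ([k1, k2, p1, p2, k3] as OpenCV has them; the pictures are not rectified), "world_from_camera" (4x4, takes a point from camera to world coordinates); the wrist camera has in their place "mount" (4x4, takes a point from camera to tool coordinates, whose origin is the TCP and whose axes are the flange's). Camera axes: x right, y down, z forward; pixel columns grow to the right and rows downward; lengths in mm; the calibration is good to about 2 mm. A picture is of the moment at which its call begins: read the wrist's pose just before it.
- bot.close_job(): hands the job in; it is judged then, once.
Trained networks look in a picture, given as the dict that the camera call returned (one of the last four; its "shot" number tells which), for a name from the list of things; names that differ only in an ending like _2 or _b are one class to them, and where a whole thing is asked for, a point or a joint stands for the part that bears it (a point fixed in the world has none). Each returns a list of dicts, best first, with "p" (0 to 1); they miss things now and then, are a little off and sometimes report something else, mostly with a low value. They report only what shows in the picture. A call takes as long as a camera call. They do not tell look-alikes from the thing itself.
- bot.cut_out(picture, thing): "pixels" (384x512 bool, what is visible of it) and "point" ([column, row] in pixels, amid what is visible of it).
The state is a dict: "time": time; "joint_positions": joint angles; "dq": joint speeds; "tau": joint torques, N m; "tool_pos": TCP position; "tcp_rot": TCP orientation; "contact_force": force on the tool from outside, world axes, zero at the start; "moment": the same for the moment, N m; "grip_width": finger opening in mm; "finger_force": force on a finger pad.
Only numpy, scipy, OpenCV 4.12 (cv2) and the standard library are available. Lean on these libraries where they do the work, as an engineer would, in place of code of your own. Each camera call takes 0.05 s, during which the arm holds its last target. There are 200 camera calls.

## Working session

There is one attempt and no reset: what is moved stays moved. The work goes in short steps, Python scripts to look and compute and a tool call to move; the robot and the scene stay as the last step left them, time stands still between calls to the robot, and variables do not carry over. Pictures are saved under pics/ and viewed, at most 14 in all, crops included, and the job is handed in when it is done.

Besides the shell and the picture viewer there is one more tool, called after "Emit:" by a JSON object that holds its "method" and its "body", one argument or row to a line. apply_moves: Moves the arm, as the interface text tells. Its arguments: {"type":"object","properties":{"motion":{"type":"string"},"fingers":{"type":"number"}},"required":["motion"]}

```bash
ls; mkdir -p pics; cat > h.py <<'E'
import numpy as np, cv2
from plant import bot
from scipy.spatial.transform import Rotation as R
def cam_pose(c):
    if "world_from_camera" in c: return np.array(c["world_from_camera"])
    o=c["obs"]; T=np.eye(4); T[:3,:3]=R.from_euler('xyz',o["tcp_rot"]).as_matrix(); T[:3,3]=o["tool_pos"]
    return T@np.array(c["mount"])
def cap(n):
    o=bot.get_obs(); c=bot.capture(n); c["obs"]=o; return c
def pts(c,mask=None):
    v,u=np.nonzero((c["range_z"]>0) if mask is None else (mask&(c["range_z"]>0)))
    z=c["range_z"][v,u].astype(float)
    K=np.array([[c["fx"],0,c["cx"]],[0,c["fy"],c["cy"]],[0,0,1.]])
    n=cv2.undistortPoints(np.stack([u,v],1).astype(float).reshape(-1,1,2),K,np.array(c["D"],float)).reshape(-1,2)
    P=np.c_[n*z[:,None],z,np.ones(len(z))]
    return (P@cam_pose(c).T)[:,:3],u,v
E
python3 - <<'E'
from h import *
np.set_printoptions(precision=1,suppress=True)
print(bot.get_obs())
for n in("top","side"):
    c=cap(n); cv2.imwrite(f"pics/{n}0.png",c["img"]); print(n,cam_pose(c))
    for t in "cast_short cast_middle cast_long rack pan check_weight weight_stand mug clay_ball maquette".split():
        for d in bot.cut_out(c,t):
            if d["p"]<.2: continue
            P,_,_=pts(c,d["pixels"])
            if len(P): print(n,t,round(d["p"],2),np.array(d["point"]),np.median(P,0),np.percentile(P,3,axis=0),np.percentile(P,97,axis=0))
E
```

```text
pics
{'time': 0.0, 'joint_positions': array([-1.3,  0.3,  1.5,  0. ,  1.3, -0.1]), 'dq': array([ 0.,  0., -0.,  0., -0., -0.]), 'tau': array([  0. , -43.1, -24.4,   0.1,   0.1,  -0. ]), 'tool_pos': array([ 214.8, -478.6,  226.1]), 'tcp_rot': array([-3.1, -0. ,  0.4]), 'contact_force': array([-0.3,  0.4, -0.3]), 'moment': array([-0., -0.,  0.]), 'finger_force': 0.0, 'grip_width': 91.90649998421375}
top [[  -0.    -1.     0.2  143.1]
 [  -1.     0.     0.  -113.2]
 [  -0.    -0.2   -1.  1604.4]
 [   0.     0.     0.     1. ]]
top cast_short 0.52 [266.3 212.3] [ 428.  -131.6   62. ] [ 413.5 -156.3   32.7] [ 447.2 -109.6   69.6]
top cast_middle 0.61 [313.3 215.9] [ 421.6 -274.5   74.7] [ 406.3 -301.4    3.7] [ 443.8 -252.3   82.6]
top cast_long 0.54 [358.3 212.5] [ 420.8 -421.6   88.1] [ 405.8 -448.4   17.9] [ 443. -401.   96.]
top cast_long 0.51 [221.9 157.6] [601.7   7.9  58.8] [555.2 -39.7  51.9] [648.6  54.1  65. ]
top rack 0.61 [309.3 156.7] [ 629.9 -278.3   11.9] [ 571.3 -410.4    0.4] [ 671.  -133.7   38.8]
top rack 0.29 [359.3 214.6] [ 421.4 -420.4   87.3] [ 405.8 -447.8   13.6] 
[... 1203 characters left out ...]
07.1   3.7] [338.1 154.   54.8]
side check_weight 0.52 [237.8 181.4] [428.5 -29.6  48.5] [401.2 -46.3   2. ] [455.5  60.4  73.6]
side check_weight 0.4 [238.8 203.9] [ 432.9 -152.5   47.9] [ 413.4 -160.     1.2] [ 449.9 -103.9   68.9]
side weight_stand 0.61 [236.  189.3] [416.1 -39.1  17.2] [404.  -48.3   8.7] [456.1 -30.8  23.3]
side mug 0.68 [204.3 123.4] [305.1 333.8  62.2] [267.8 291.2   8.6] [341.8 403.8  90.3]
side mug 0.21 [252.4 142.3] [477.5  97.1 128.6] [454.8  84.5  93.2] [499.1 115.6 159.7]
side clay_ball 0.51 [269. 306.] [ 494.7 -556.5   34.1] [ 479.6 -573.5   14.4] [ 509.4 -532.    43.8]
side maquette 0.66 [250.8 139.7] [477.3  98.  130.5] [453.1  84.9  95.4] [499.5 116.7 159.9]
```

```bash
python3 - <<'E'
import cv2,numpy as np
a=cv2.imread("pics/top0.png")[120:290,80:430]; b=cv2.imread("pics/side0.png")[110:330,150:400]
a=cv2.resize(a,None,fx=1.9,fy=1.9,interpolation=cv2.INTER_CUBIC)
cv2.imwrite("pics/a.png",a)
cv2.imwrite("pics/b.png",cv2.resize(b,None,fx=2.6,fy=2.6,interpolation=cv2.INTER_CUBIC))
E
cat >> h.py <<'E'
def box(P,zmin,zmax):
    Q=P[(P[:,2]>zmin)&(P[:,2]<zmax)][:,:2].astype(np.float32)
    return cv2.minAreaRect(Q)
E
python3 - <<'E'
from h import *
c=cap("top");P,u,v=pts(c)
for n,z,x,y in(("s",69,430,-132),("m",82,424,-277),("l",96,424,-424)):
    m=(abs(P[:,0]-x)<50)&(abs(P[:,1]-y)<50)
    print(n,box(P[m],z-14,z+8),np.percentile(P[m][:,2],99))
    Q=P[m]; Q=Q[Q[:,2]>z-16]; print(Q[:,:2].min(0),Q[:,:2].max(0))
E
```

```text
s ((431.6690979003906, -133.10336303710938), (47.25320816040039, 32.88318634033203), 89.3942642211914) 69.4293222725149
[ 415.01382472 -156.78557866] [ 448.2263411  -109.48725581]
m ((427.0780334472656, -277.2979736328125), (50.12651443481445, 35.4654426574707), 88.54143524169922) 81.98979661446418
[ 409.43039281 -302.40763241] [ 445.26594749 -252.35248304]
l ((426.36029052734375, -425.41888427734375), (50.42826461791992, 35.89990234375), 82.50770568847656) 96.21889226022427
[ 407.06560658 -452.46871666] [ 444.41705173 -399.57487456]
```

View pics/a.png

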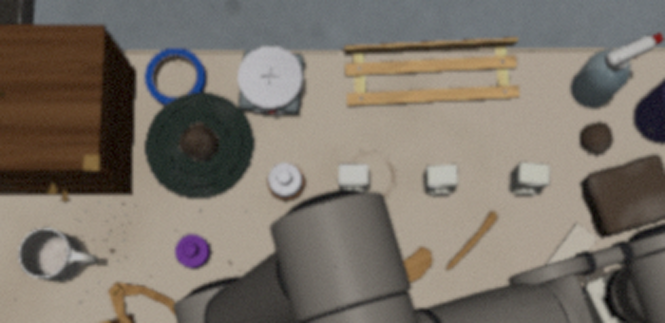

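View pics/b.png

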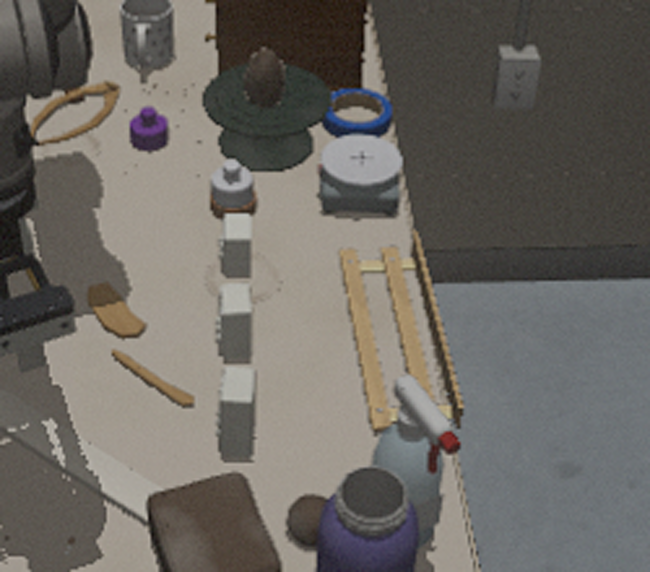

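The check weight is the grey metal one on the brown stand, at top pixel (229,217) and side (238,181). The purple one at top (181,252) and side (206,156) sits bare on the table, so it is the look-alike and I will leave it alone. All three casts are present, at top (266,212), (313,216) and (358,212). Next I set up a planner.

```bash
cat >> h.py <<'E'
def plan(wps,o=None):
    """wps: list of (x,y,z,yawdeg,rows); prints rows (m, deg) in tool axes"""
    o=o or bot.get_obs(); p=np.array(o["tool_pos"],float); M=R.from_euler('xyz',o["tcp_rot"]).as_matrix()
    yaw=np.degrees(np.arctan2(M[1,0],M[0,0]))
    print("now",np.round(p,1),"yaw",round(yaw,2),"tilt",np.round(M[:,2],3),"grip",round(o["grip_width"],1),"t",round(o["time"],1))
    for x,y,z,w,n in wps:
        t=np.array([x,y,z],float); dt=((yaw-w)+90)%180-90; dy=dt/n
        for k in range(n):
            a=np.radians(yaw-dy*k); d=(t-p)/n
            print("%.4f %.4f %.4f %.2f;"%((d[0]*np.cos(a)+d[1]*np.sin(a))/1e3,(d[0]*np.sin(a)-d[1]*np.cos(a))/1e3,-d[2]/1e3,dy),end=" ")
        print(); p=t; yaw-=dt
E
python3 -c "
from h import *
plan([(368,-415,160,-7.5,6),(368,-415,74,-7.5,2),(428,-423,74,-7.5,8)])"
```

```text
now [ 215.  -479.   226.7] yaw 24.17 tilt [ 0. -0. -1.] grip 91.7 t 1.1
0.0276 0.0007 0.0111 5.28; 0.0276 -0.0018 0.0111 5.28; 0.0273 -0.0044 0.0111 5.28; 0.0268 -0.0069 0.0111 5.28; 0.0260 -0.0093 0.0111 5.28; 0.0251 -0.0116 0.0111 5.28; 
0.0000 -0.0000 0.0430 0.00; 0.0000 -0.0000 0.0430 0.00; 
0.0076 0.0000 -0.0000 0.00; 0.0076 0.0000 -0.0000 0.00; 0.0076 0.0000 -0.0000 0.00; 0.0076 0.0000 -0.0000 0.00; 0.0076 0.0000 -0.0000 0.00; 0.0076 0.0000 -0.0000 0.00; 0.0076 0.0000 -0.0000 0.00; 0.0076 0.0000 -0.0000 0.00;
```

Emit:
{"method": "apply_moves", "body": {
  "motion": "0.0276 0.0007 0.011 5.28; 0.0276 -0.0018 0.011 5.28; 0.0273 -0.0044 0.011 5.28; 0.0268 -0.0069 0.011 5.28; 0.026 -0.0093 0.011 5.28; 0.0251 -0.0116 0.011 5.28; 0 0 0.03 0; 0 0 0.03 0",
  "fingers": -1
}}

```text
time: 2.15
tool_pos: [368.5, -414.9, 100.1]
tcp_rot: [3.141, -0.001, -0.13]
contact_force: [-0.1, 0.1, -0.1]
grip_width: 16.6
finger_force: 0.0
```

Emit:
{"method": "apply_moves", "body": {
  "motion": "0 0 0.025 0; 0 0 0 0; 0.01 0 0 0; 0.01 0 0 0; 0.008 0 0 0; 0.008 0 0 0; 0.008 0 0 0; 0.008 0 0 0"
}}

```text
time: 3.15
tool_pos: [420.1, -421.9, 75.7]
tcp_rot: [3.142, -0.0, -0.131]
contact_force: [-0.3, 0.6, 0.0]
grip_width: 0.4
finger_force: 0.1
```

Emit:
{"method": "apply_moves", "body": {
  "motion": "0.008 0 0 0; 0.008 0 0 0; 0.008 0 0 0; 0.006 0 0 0; 0 0 0 0; 0 0 0 0"
}}

```text
time: 3.9
tool_pos: [449.1, -425.7, 75.7]
tcp_rot: [-3.142, 0.0, -0.131]
contact_force: [-0.5, -0.3, -0.4]
grip_width: 0.1
finger_force: 0.0
```

```bash
python3 - <<'E'
from h import *
c=cap("side");cv2.imwrite("pics/s1.png",cv2.resize(c["img"][150:310,170:370],None,fx=3,fy=3))
plan([(450,-425,130,-7.5,2),(370,-300,130,0,4),(370,-277,62,0,2)])
E
```

```text
now [ 449.1 -425.7   75.7] yaw -7.52 tilt [-0.  0. -1.] grip 0.7 t 4.0
0.0004 -0.0004 -0.0272 -0.01; 0.0004 -0.0004 -0.0272 -0.01; 
-0.0239 -0.0284 -0.0000 -1.88; -0.0230 -0.0291 -0.0000 -1.88; -0.0220 -0.0299 -0.0000 -1.88; -0.0210 -0.0306 -0.0000 -1.88; 
0.0000 -0.0115 0.0340 0.00; 0.0000 -0.0115 0.0340 0.00;
```

View pics/s1.png

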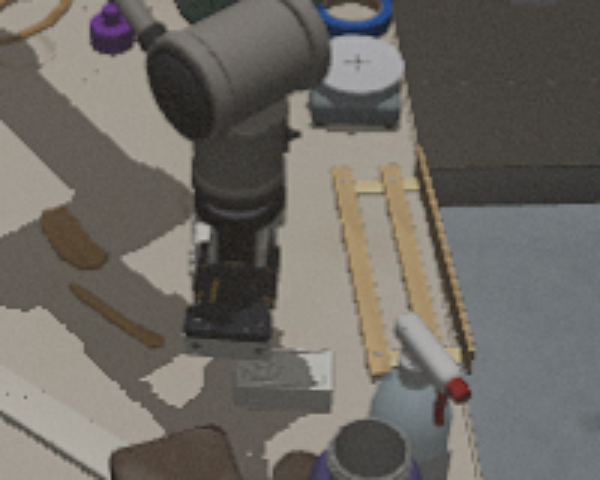

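The long cast lies on its back, face up, at crop (283,378). Next is the middle cast.

Emit:
{"method": "apply_moves", "body": {
  "motion": "0 0 -0.025 0; -0.025 0 -0.025 0; -0.0239 -0.031 0 -1.88; -0.023 -0.0315 0 -1.88; -0.0165 -0.041 0 -1.88; 0.009 -0.042 0 -1.88; 0 0 0.03 0; 0 0 0.03 0"
}}

```text
time: 4.95
tool_pos: [381.9, -271.2, 65.8]
tcp_rot: [3.14, -0.002, 0.001]
contact_force: [0.5, 0.3, -0.5]
grip_width: 0.8
finger_force: 0.0
```

```bash
python3 - <<'E'
from h import *
plan([(370,-277,64,-1,1),(450,-277,64,-1,8)])
E
```

```text
now [ 381.9 -271.2   65.8] yaw 0.05 tilt [ 0.002 -0.002 -1.   ] grip 0.8 t 5.0
-0.0119 0.0058 0.0018 1.05; 
0.0100 -0.0002 -0.0000 0.00; 0.0100 -0.0002 -0.0000 0.00; 0.0100 -0.0002 -0.0000 0.00; 0.0100 -0.0002 -0.0000 0.00; 0.0100 -0.0002 -0.0000 0.00; 0.0100 -0.0002 -0.0000 0.00; 0.0100 -0.0002 -0.0000 0.00; 0.0100 -0.0002 -0.0000 0.00;
```

Emit:
{"method": "apply_moves", "body": {
  "motion": "-0.004 0.006 0.002 1; 0.008 0 0 0; 0.008 0 0 0; 0.008 0 0 0; 0.008 0 0 0; 0.008 0 0 0; 0.008 0 0 0; 0.008 0 0 0"
}}

```text
time: 5.95
tool_pos: [434.2, -278.3, 63.7]
tcp_rot: [-3.142, 0.0, -0.017]
contact_force: [0.0, 0.0, -0.3]
grip_width: 0.2
finger_force: 0.0
```

Emit:
{"method": "apply_moves", "body": {
  "motion": "0.008 0 0 0; 0.007 0 0 0; 0 0 0 0; 0 0 -0.02 0; -0.03 0 -0.03 -1; -0.04 -0.045 0 0; -0.01 -0.05 0 0; 0 -0.051 0.02 0"
}}

```text
time: 6.95
tool_pos: [368.4, -131.5, 94.6]
tcp_rot: [3.14, -0.003, -0.002]
contact_force: [0.9, 0.3, -0.9]
grip_width: 0.4
finger_force: 0.0
```

```bash
python3 - <<'E'
from h import *
c=cap("side");cv2.imwrite("pics/s2.png",cv2.resize(c["img"][120:300,170:370],None,fx=3,fy=3))
P,_,_=pts(c);m=(abs(P[:,0]-431)<40)&(abs(P[:,1]+133)<35)&(P[:,2]>58)&(P[:,2]<76); print(np.median(P[m],0),m.sum())
plan([(375,-133,52,0,1),(455,-133,52,0,8)])
E
```

```text
[ 433.5337794  -136.62945147   64.54883553] 121
now [ 365.  -125.2   91.8] yaw -0.0 tilt [-0.004  0.004 -1.   ] grip 0.3 t 7.0
0.0100 0.0078 0.0398 -0.00; 
0.0100 0.0000 -0.0000 0.00; 0.0100 0.0000 -0.0000 0.00; 0.0100 0.0000 -0.0000 0.00; 0.0100 0.0000 -0.0000 0.00; 0.0100 0.0000 -0.0000 0.00; 0.0100 0.0000 -0.0000 0.00; 0.0100 0.0000 -0.0000 0.00; 0.0100 0.0000 -0.0000 0.00;
```

View pics/s2.png

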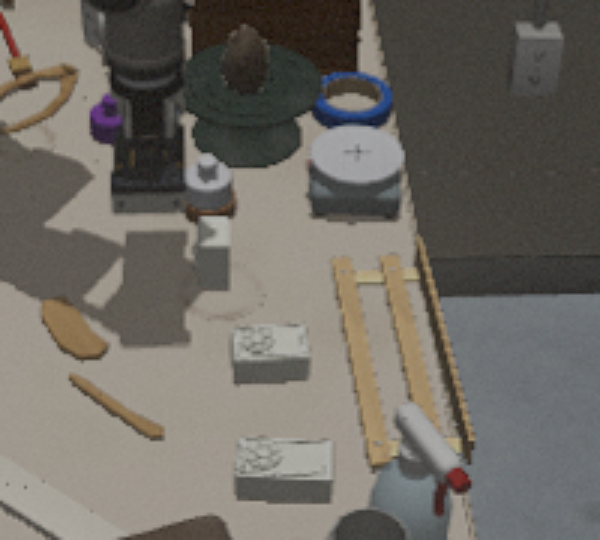

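Middle and long casts lie face up, at crop (270,350) and (283,465). The short one still stands at (213,252), so I tip it now.

Emit:
{"method": "apply_moves", "body": {
  "motion": "0 0.004 0.02 0; 0 0.004 0.02 0; 0.01 0 0 0; 0.01 0 0 0; 0.01 0 0 0; 0.008 0 0 0; 0.008 0 0 0; 0.008 0 0 0"
}}

```text
time: 8.0
tool_pos: [423.1, -140.0, 53.8]
tcp_rot: [3.141, -0.0, 0.0]
contact_force: [-0.0, -0.6, 0.5]
grip_width: 0.4
finger_force: 0.2
```

Emit:
{"method": "apply_moves", "body": {
  "motion": "0.008 0 0 0; 0.008 0 0 0; 0.008 0 0 0; 0.006 0 0 0; 0 0 0 0; 0 0 0 0"
}}

```text
time: 8.75
tool_pos: [452.8, -140.2, 53.9]
tcp_rot: [3.141, -0.001, 0.0]
contact_force: [0.8, -0.5, 4.8]
grip_width: 0.5
finger_force: 2.4
```

```bash
python3 - <<'E'
from h import *
c=cap("side");cv2.imwrite("pics/s3.png",cv2.resize(c["img"][120:300,170:370],None,fx=3,fy=3))
plan([(428,-20,130,0,4)])
E
```

```text
now [ 452.7 -140.2   53.9] yaw 0.01 tilt [ 0.001 -0.    -1.   ] grip 0.6 t 8.8
-0.0062 -0.0301 -0.0190 0.00; -0.0062 -0.0301 -0.0190 0.00; -0.0062 -0.0301 -0.0190 0.00; -0.0062 -0.0301 -0.0190 0.00;
```

View pics/s3.png

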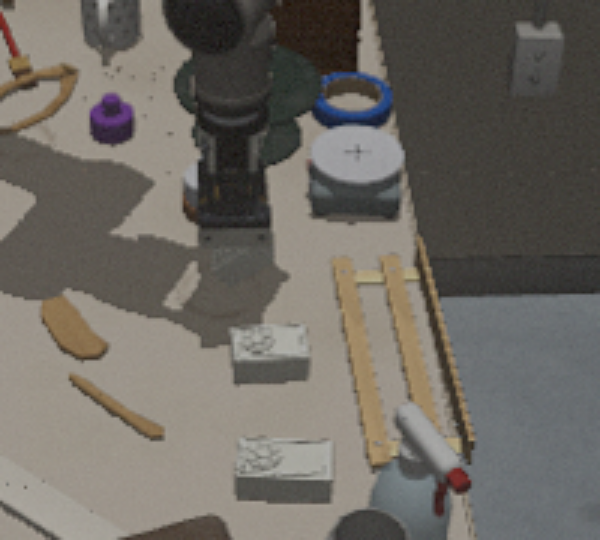

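The gripper hides the short cast and it still touches the fingers, so it is not over yet. I push a little further.

Emit:
{"method": "apply_moves", "body": {
  "motion": "0.006 0 0 0; 0.006 0 0 0; 0.006 0 0 0; 0 0 0 0; 0 0 0 0"
}}

```text
time: 9.43
tool_pos: [470.3, -139.8, 53.5]
tcp_rot: [-3.141, 0.001, 0.0]
contact_force: [0.1, 0.3, -0.2]
grip_width: 0.6
finger_force: 0.0
```

```bash
python3 - <<'E'
from h import *
c=cap("top");P,_,_=pts(c)
m=(P[:,0]>390)&(P[:,0]<560)&(abs(P[:,1]+138)<30)&(P[:,2]>8)&(P[:,2]<300)
Q=P[m]
for x in range(390,560,10):
    k=Q[(Q[:,0]>=x)&(Q[:,0]<x+10)]
    if len(k): print(x,len(k),np.round(np.percentile(k[:,2],[5,50,95])))
E
```

```text
430 4 [274. 286. 298.]
```

Emit:
{"method": "apply_moves", "body": {
  "motion": "0 0 -0.04 0; 0 0 -0.045 0; -0.012 -0.03 -0.03 0; -0.01 -0.03 0 0; -0.01 -0.03 0 0; -0.01 -0.03 0 0; 0 0 0 -10; 0 0 0 -10",
  "fingers": 0.3
}}

```text
time: 10.48
tool_pos: [428.2, -19.6, 168.8]
tcp_rot: [3.141, -0.0, 0.356]
contact_force: [0.0, -0.5, 1.5]
grip_width: 59.7
finger_force: 0.0
```

Emit:
{"method": "apply_moves", "body": {
  "motion": "0 0 0 -10; 0 0 0 -10; 0 0 0 -10; 0 0 0 -10; 0 0 0 -10; 0 0 0 -10; 0 0 0 -10; 0 0 0 0"
}}

```text
time: 11.48
tool_pos: [428.3, -20.0, 168.7]
tcp_rot: [-3.141, 0.0, 1.569]
contact_force: [0.1, 0.5, -1.0]
grip_width: 59.7
finger_force: 0.0
```

```bash
python3 - <<'E'
from h import *
c=cap("wrist");s=cap("side"); t=cap("top")
cv2.imwrite("pics/w4.png",np.hstack([cv2.resize(c["img"],(400,300)),cv2.resize(s["img"][120:300,170:370],(333,300))]))
for n,c in(("w",c),("s",s),("t",t)):
    P,_,_=pts(c)
    m=(np.hypot(P[:,0]-428,P[:,1]+20)<50)
    Q=P[m]; k=Q[(Q[:,2]>64)&(Q[:,2]<80)]; d=Q[(Q[:,2]>44)&(Q[:,2]<56)]
    for a in(k,d):
        if len(a)>5: print(n,len(a),np.round(np.median(a,0),1),np.round((a.min(0)+a.max(0))/2,1), cv2.minEnclosingCircle(a[:,:2].astype(np.float32)))
    m=(P[:,0]>400)&(P[:,0]<560)&(abs(P[:,1]+138)<55)&(P[:,2]>25)&(P[:,2]<50)
    if m.sum()>20: print(n,"short",m.sum(),cv2.minAreaRect(P[m][:,:2].astype(np.float32)),np.median(P[m][:,2]))
plan([(428,-20,150,90,1)])
E
```

```text
w 547 [429.  -15.6  72.2] [429.  -16.9  69.2] ((428.9703369140625, -16.882198333740234), 11.838334083557129)
w 1955 [429.1 -11.3  50.4] [429.  -17.   48.5] ((429.0050964355469, -17.148027420043945), 27.88888931274414)
w short 544 ((468.3161315917969, -115.46160888671875), (35.87705612182617, 21.681598663330078), 12.714383125305176) 34.583579831409395
s 31 [429.  -21.4  71.9] [429.1 -19.2  70.8] ((427.36212158203125, -19.234800338745117), 14.601883888244629)
s 111 [428.8 -27.   51. ] [428.9 -22.   50.3] ((430.5528564453125, -20.041831970214844), 30.17008399963379)
s short 221 ((485.595458984375, -136.02760314941406), (54.996578216552734, 59.96294403076172), 86.81053924560547) 35.50198463897982
t short 310 ((484.2542419433594, -133.89297485351562), (48.54740905761719, 66.31402587890625), 89.33917236328125) 34.574661271196305
now [428.5 -20.  168.7] yaw 89.83 tilt [-0. -0. -1.] grip 59.6 t 11.6
0.0000 -0.0005 0.0187 -0.17;
```

View pics/w4.png

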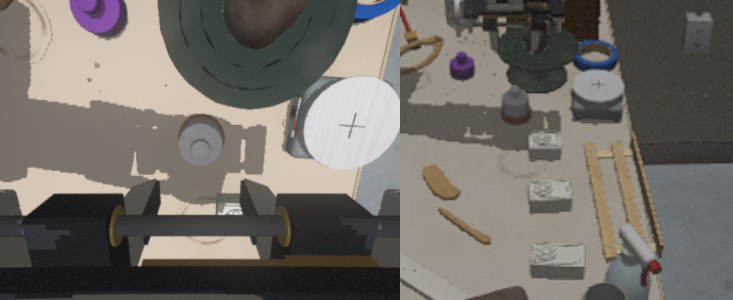

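The side view shows all three casts face up. The grey weight at wrist-crop (200,140) sits on its stand, and the purple one is elsewhere at (97,12). I grip the knob of the grey one.

Emit:
{"method": "apply_moves", "body": {
  "motion": "0.002 0.0005 0.025 0; 0 0 0.035 0; 0 0 0.03 0; 0 0 0.015 0; 0 0 0.009 0; 0 0 0 0"
}}

```text
time: 12.38
tool_pos: [429.0, -18.0, 54.5]
tcp_rot: [-3.141, -0.0, 1.57]
contact_force: [-0.3, 0.5, 0.3]
grip_width: 59.9
finger_force: 0.0
```

Emit:
{"method": "apply_moves", "body": {
  "motion": "0 0 0 0; 0 0 0 0; 0 0 0 0; 0 0 0 0; 0 0 0 0",
  "fingers": -1
}}

```text
time: 13.0
tool_pos: [429.1, -18.0, 54.8]
tcp_rot: [3.142, 0.0, 1.571]
contact_force: [-1.2, 0.3, 1.8]
grip_width: 22.9
finger_force: 30.0
```

```bash
python3 - <<'E'
from h import *
o=bot.get_obs();print(o["contact_force"],o["finger_force"])
plan([(429,-18,160,90,3),(602.5,7,150,90,4),(602.5,7,96,90,3)])
c=cap("side");t=cap("top")
for c in(c,t):
  for n in("pan",):
    for d in bot.cut_out(c,n)[:1]:
        P,_,_=pts(c,d["pixels"]); Q=P[(P[:,2]>53)&(P[:,2]<66)]
        print(d["p"],len(Q),cv2.minEnclosingCircle(Q[:,:2].astype(np.float32)),(Q.min(0)+Q.max(0))/2,np.median(Q[:,2]))
E
```

```text
[-1.15009418  0.26216544  1.78822682] 30.000300407409668
now [429.1 -18.   54.8] yaw 90.0 tilt [ 0. -0. -1.] grip 22.9 t 13.0
0.0000 -0.0000 -0.0351 0.00; 0.0000 -0.0000 -0.0351 0.00; 0.0000 -0.0000 -0.0351 0.00; 
0.0063 0.0434 0.0025 0.00; 0.0063 0.0434 0.0025 0.00; 0.0063 0.0434 0.0025 0.00; 0.0063 0.0434 0.0025 0.00; 
0.0000 0.0000 0.0180 0.00; 0.0000 0.0000 0.0180 0.00; 0.0000 0.0000 0.0180 0.00; 
0.67 472 ((603.5550537109375, 7.6667070388793945), 56.93122863769531) [603.71629913   6.84415882  59.37268691] 59.83107715412177
0.94 692 ((601.1800537109375, 5.678612232208252), 53.011932373046875) [604.48810118   7.0332398   59.51312614] 58.869550340053365
```

Emit:
{"method": "apply_moves", "body": {
  "motion": "0 0 -0.02 0; 0 0 -0.035 0; -0.003 0.04 0 0; -0.003 0.045 0 0; 0 0.045 0 0; 0.016 0.027 0 0; 0.015 0.017 0 0; 0 0 0 0"
}}

```text
time: 14.2
tool_pos: [603.4, 7.9, 108.7]
tcp_rot: [-3.141, -0.0, 1.572]
contact_force: [0.1, 0.3, -1.2]
grip_width: 22.9
finger_force: 30.0
```

```bash
python3 - <<'E'
from h import *
plan([(603,7,94,90,2)])
E
```

```text
now [603.4   7.9 108.7] yaw 90.1 tilt [-0.001  0.    -1.   ] grip 22.9 t 14.2
-0.0005 -0.0002 0.0073 0.05; -0.0005 -0.0002 0.0073 0.05;
```

Emit:
{"method": "apply_moves", "body": {
  "motion": "-0.0005 0 0.007 0; 0 0 0.005 0; 0 0 0.004 0; 0 0 0.003 0; 0 0 0.0015 0; 0 0 0 0; 0 0 0 0"
}}

```text
time: 15.08
tool_pos: [603.2, 6.5, 89.4]
tcp_rot: [3.141, 0.0, 1.571]
contact_force: [-0.5, 0.2, -1.4]
grip_width: 23.7
finger_force: 3.0
```

Emit:
{"method": "apply_moves", "body": {
  "motion": "0 0 0 0; 0 0 0 0; 0 0 0 0; 0 0 0 0; 0 0 -0.015 0; 0 0 -0.03 0; 0 0 -0.03 0; 0 0 -0.02 0",
  "fingers": 0.3
}}

```text
time: 16.08
tool_pos: [603.7, 6.4, 187.1]
tcp_rot: [3.139, 0.0, 1.571]
contact_force: [0.5, 0.6, -0.5]
grip_width: 59.5
finger_force: 0.0
```

```bash
cat >> h.py <<'E'
def panlook(c,zmin=62,zmax=75,rad=60):
    P,_,_=pts(c); m=(np.hypot(P[:,0]-603,P[:,1]-7)<rad)&(P[:,2]>zmin)&(P[:,2]<zmax)
    return P[m]
E
python3 - <<'E'
from h import *
c=cap("wrist");cv2.imwrite("pics/w5.png",c["img"]);s=cap("side");t=cap("top")
for c in(c,s,t):
  Q=panlook(c,76,90,45); D=panlook(c,47,56.5,60); K=panlook(c,95,110,45)
  for q in(Q,K,D):
    if len(q)>10: print(len(q),cv2.minEnclosingCircle(q[:,:2].astype(np.float32)),np.median(q[:,2]))
plan([(603,7,150,90,1)])
E
```

```text
2113 ((602.923095703125, 7.325357437133789), 27.912487030029297) 82.3806766149753
604 ((603.236572265625, 7.506645679473877), 11.822383880615234) 104.17511823810891
5891 ((601.7600708007812, 8.730360984802246), 56.32429122924805) 52.49247108641555
118 ((600.8866577148438, 6.077129364013672), 30.243793487548828) 82.31873822002439
33 ((603.0189208984375, 4.732667922973633), 12.345844268798828) 103.27586741397965
274 ((603.013671875, 6.981412887573242), 57.42306137084961) 53.04251949346883
188 ((599.919921875, -5.738287925720215), 52.398006439208984) 51.56082246588653
now [603.8   6.4 185.9] yaw 90.01 tilt [ 0.003 -0.    -1.   ] grip 59.5 t 16.2
0.0006 -0.0008 0.0359 0.01;
```

View pics/w5.png

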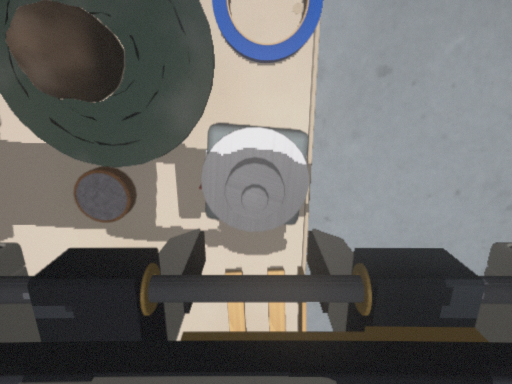

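The weight sits centred on the pan at (255,190), and its empty stand is at (104,194). Now I let it settle.

Emit:
{"method": "apply_moves", "body": {
  "motion": "0 0 0 0; 0 0 0 0; 0 0 0 0; 0 0 0 0; 0 0 0 0; 0 0 0 0; 0 0 0 0; 0 0 0 0"
}}

```text
time: 17.23
tool_pos: [603.1, 6.5, 184.2]
tcp_rot: [3.142, 0.0, 1.571]
contact_force: [0.6, -0.1, -0.8]
grip_width: 59.7
finger_force: 0.0
```

Emit:
{"method": "apply_moves", "body": {
  "motion": "0 0 0 0; 0 0 0 0; 0 0 0 0; 0 0 0 0; 0 0 0 0; 0 0 0 0; 0 0 0 0; 0 0 0 0"
}}

```text
time: 18.23
tool_pos: [603.1, 6.5, 184.2]
tcp_rot: [3.142, 0.0, 1.571]
contact_force: [0.4, 0.1, -0.5]
grip_width: 59.7
finger_force: 0.0
```

Emit:
{"method": "apply_moves", "body": {
  "motion": "0 0 0 0; 0 0 0 0; 0 0 0 0; 0 0 0 0; 0 0 0 0; 0 0 0 0; 0 0 0 0; 0 0 0 0"
}}

```text
time: 19.23
tool_pos: [603.1, 6.5, 184.2]
tcp_rot: [3.142, 0.0, 1.571]
contact_force: [-1.2, -0.2, 0.2]
grip_width: 60.0
finger_force: 0.0
```

```bash
python3 - <<'E'
from h import *
w=cap("wrist");s=cap("side");t=cap("top")
for c in(w,s,t):
  P,_,_=pts(c); q=P[(np.hypot(P[:,0]-429,P[:,1]+18)<50)&(P[:,2]>16)&(P[:,2]<26)]
  if len(q)>10: print("stand",len(q),cv2.minEnclosingCircle(q[:,:2].astype(np.float32)),(q.min(0)+q.max(0))/2,np.median(q,0))
q=panlook(w,95,110,45);print(cv2.minEnclosingCircle(q[:,:2].astype(np.float32)),np.median(panlook(w,76,90,45)[:,2]))
plan([(603,7,86.5,90,3)])
E
```

```text
stand 2477 ((431.1769104003906, -17.045711517333984), 32.35406494140625) [431.27038479 -16.69651269  20.01610026] [432.21079677 -15.59571216  20.83085958]
stand 171 ((432.3892517089844, -17.730838775634766), 34.85316848754883) [430.51180538 -17.36916743  20.99964465] [431.7859253  -19.38351665  20.77323191]
stand 232 ((429.46368408203125, -18.591461181640625), 31.93666648864746) [429.51737742 -19.11244389  20.92530131] [429.84356047 -19.22463485  19.67268422]
((603.3316650390625, 7.741880893707275), 11.788466453552246) 82.40414040010091
now [603.1   6.5 184.2] yaw 90.01 tilt [ 0. -0. -1.] grip 59.7 t 19.4
0.0002 -0.0000 0.0326 0.00; 0.0002 -0.0000 0.0326 0.00; 0.0002 -0.0000 0.0326 0.00;
```

Emit:
{"method": "apply_moves", "body": {
  "motion": "0.0005 0 0.03 0; 0 0 0.03 0; 0 0 0.025 0; 0 0 0.012 0; 0 0 0 0; 0 0 0 0"
}}

```text
time: 20.12
tool_pos: [603.9, 6.9, 88.3]
tcp_rot: [3.14, 0.0, 1.571]
contact_force: [-0.0, 0.3, 0.1]
grip_width: 59.6
finger_force: 0.0
```

Emit:
{"method": "apply_moves", "body": {
  "motion": "0 0 0 0; 0 0 0 0; 0 0 0 0; 0 0 0 0; 0 0 -0.015 0; 0 0 -0.015 0; 0 0 0 0",
  "fingers": -1
}}

```text
time: 21.0
tool_pos: [604.2, 6.9, 119.3]
tcp_rot: [3.138, 0.001, 1.571]
contact_force: [0.2, -0.5, -1.6]
grip_width: 23.0
finger_force: 30.0
```

```bash
python3 - <<'E'
from h import *
plan([(560,-24,110,90,2),(430,-24,110,90,4),(430,-18,110,90,1),(430,-18,57,90,3)])
E
```

```text
now [604.2   6.9 119.3] yaw 90.01 tilt [ 0.004 -0.001 -1.   ] grip 23.0 t 21.0
-0.0154 -0.0221 0.0046 0.01; -0.0154 -0.0221 0.0046 0.01; 
-0.0000 -0.0325 -0.0000 0.00; -0.0000 -0.0325 -0.0000 0.00; -0.0000 -0.0325 -0.0000 0.00; -0.0000 -0.0325 -0.0000 0.00; 
0.0060 -0.0000 -0.0000 0.00; 
0.0000 0.0000 0.0177 0.00; 0.0000 0.0000 0.0177 0.00; 0.0000 0.0000 0.0177 0.00;
```

Emit:
{"method": "apply_moves", "body": {
  "motion": "-0.016 -0.0215 0.0035 0; -0.015 -0.0215 0.0035 0; 0 -0.033 0 0; 0 -0.033 0 0; 0 -0.033 0 0; 0 -0.031 0 0; 0.006 0 0 0; 0 0 0 0"
}}

```text
time: 22.0
tool_pos: [431.0, -17.9, 110.6]
tcp_rot: [3.14, 0.0, 1.571]
contact_force: [0.1, 0.3, -2.5]
grip_width: 22.6
finger_force: 30.0
```

```bash
python3 - <<'E'
from h import *
plan([(430,-18,56,90,1)])
E
```

```text
now [431.  -17.9 110.6] yaw 90.03 tilt [ 0.002 -0.    -1.   ] grip 22.6 t 22.0
-0.0001 -0.0010 0.0546 0.03;
```

Emit:
{"method": "apply_moves", "body": {
  "motion": "0 0 0.02 0; 0 0 0.018 0; 0 0 0.01 0; 0 0 0.004 0; 0 0 0.002 0; 0 0 0.001 0; 0 0 0 0; 0 0 0 0"
}}

```text
time: 23.0
tool_pos: [430.3, -18.1, 55.5]
tcp_rot: [3.141, 0.0, 1.571]
contact_force: [-0.1, -0.6, -2.2]
grip_width: 23.1
finger_force: 30.0
```

```bash
python3 - <<'E'
from h import *
o=bot.get_obs();print(o["contact_force"],o["tool_pos"],o["grip_width"])
E
```

```text
[-0.1248668  -0.5983851  -2.16097709] [430.28284921 -18.07787807  55.47736264] 23.08096723798798
```

Still holding the full weight, so I lower a touch more.

Emit:
{"method": "apply_moves", "body": {
  "motion": "0 0 0.0007 0; 0 0 0.0007 0; 0 0 0 0; 0 0 0 0"
}}

```text
time: 23.5
tool_pos: [430.3, -18.1, 55.2]
tcp_rot: [3.14, 0.0, 1.571]
contact_force: [-4.5, 1.5, 15.0]
grip_width: 23.1
finger_force: 30.0
```

Emit:
{"method": "apply_moves", "body": {
  "motion": "0 0 0 0; 0 0 0 0; 0 0 0 0; 0 0 0 0; 0 0 -0.02 0; 0 0 -0.03 0; 0 0 -0.04 0; 0 0 0 0",
  "fingers": 0.3
}}

```text
time: 24.5
tool_pos: [431.8, -18.4, 146.1]
tcp_rot: [3.136, 0.001, 1.571]
contact_force: [0.0, -0.3, 0.3]
grip_width: 59.8
finger_force: 0.0
```

```bash
cat >> h.py <<'E'
def rect(c,x,y,zlo,zhi,r=60):
    """flat cast top: rect of points in height band, connected to (x,y)"""
    P,_,_=pts(c); Q=P[(np.hypot(P[:,0]-x,P[:,1]-y)<r)&(P[:,2]>zlo)&(P[:,2]<zhi)]
    if len(Q)<30: return None
    (cx,cy),(a,b),th=cv2.minAreaRect(Q[:,:2].astype(np.float32))
    if a<b: a,b,th=b,a,th+90
    th=(th+90)%180-90
    return [round(float(k),1) for k in (cx,cy,a,b,th,np.median(Q[:,2]))]
E
python3 - <<'E'
from h import *
w=cap("wrist");s=cap("side");t=cap("top")
for c in(w,s,t):
  P,_,_=pts(c); 
  for lo,hi in((66,80),(45,56)):
    q=P[(np.hypot(P[:,0]-429,P[:,1]+18)<45)&(P[:,2]>lo)&(P[:,2]<hi)]
    if len(q)>10: print("wt",len(q),cv2.minEnclosingCircle(q[:,:2].astype(np.float32)),np.median(q[:,2]))
for c in(s,t):
  for x,y in((484,-134),(484,-277),(490,-430)): print(rect(c,x,y,24,50))
plan([(484,-134,180,0,4)])
E
```

```text
wt 623 ((430.4906005859375, -17.862396240234375), 11.925826072692871) 72.22483606662433
wt 2224 ((430.2879943847656, -17.70181655883789), 27.779783248901367) 50.43405501277957
wt 30 ((430.78179931640625, -20.800321578979492), 14.529815673828125) 72.68793181465799
wt 115 ((429.2577209472656, -19.7331600189209), 30.206544876098633) 50.61182417933924
[486.1, -137.6, 59.8, 59.0, -1.8, 35.6]
[488.2, -276.1, 78.0, 53.5, 3.6, 35.0]
[494.9, -432.5, 91.8, 52.5, -3.2, 34.8]
[484.3, -134.0, 66.3, 48.6, -0.3, 34.2]
[486.8, -274.2, 80.0, 50.2, 2.9, 34.5]
[492.7, -432.2, 91.7, 50.8, -5.2, 33.8]
now [429.5 -17.9 143. ] yaw 90.01 tilt [-0.001  0.    -1.   ] grip 59.9 t 24.6
-0.0290 0.0136 -0.0092 -22.50; -0.0320 0.0015 -0.0092 -22.50; -0.0302 -0.0109 -0.0092 -22.50; -0.0237 -0.0216 -0.0092 -22.50;
```

Emit:
{"method": "apply_moves", "body": {
  "motion": "-0.03 0.014 -0.01 0; -0.045 0.02 0 0; -0.042 0.02 0 0; 0 0 0 10; 0 0 0 10; 0 0 0 10; 0 0 0 10; 0 0 0 10",
  "fingers": 0.9
}}

```text
time: 25.65
tool_pos: [483.3, -134.7, 152.1]
tcp_rot: [-3.139, 0.001, 0.692]
contact_force: [-0.0, 0.1, 0.4]
grip_width: 86.8
finger_force: 0.0
```

Emit:
{"method": "apply_moves", "body": {
  "motion": "0 0 0 10; 0 0 0 10; 0 0 0 10; 0 0 0 10; 0 0 0 0; 0 0 0 0"
}}

```text
time: 26.4
tool_pos: [483.8, -134.9, 153.0]
tcp_rot: [-3.141, 0.001, 0.004]
contact_force: [-0.5, 0.2, 0.6]
grip_width: 87.1
finger_force: 0.0
```

```bash
python3 - <<'E'
from h import *
w=cap("wrist");cv2.imwrite("pics/w6.png",w["img"])
print(rect(w,485,-135,28,50),rect(w,485,-135,22,36))
plan([(485,-135,120,0,1)])
E
```

```text
[485.1, -132.5, 64.4, 49.6, -1.1, 35.3] [485.1, -132.5, 64.4, 49.6, -1.1, 34.4]
now [ 483.9 -134.9  153.2] yaw 0.16 tilt [-0.001  0.    -1.   ] grip 87.3 t 26.4
0.0011 0.0001 0.0332 0.16;
```

View pics/w6.png

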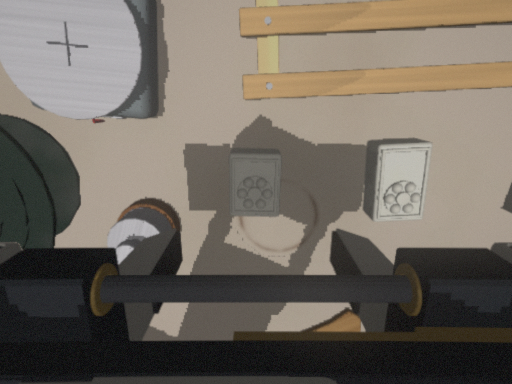

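The short cast is face up at (255,183) under the gripper, in its shadow, with the middle one at (403,183). I grasp the short one.

Emit:
{"method": "apply_moves", "body": {
  "motion": "0.001 -0.001 0.03 1; 0 0 0.04 0; 0 0 0.035 0; 0 0 0.025 0; 0 0 0.012 0; 0 0 0.005 0; 0 0 0 0; 0 0 0 0",
  "fingers": 0.7
}}

```text
time: 27.45
tool_pos: [485.7, -134.3, 7.6]
tcp_rot: [3.141, -0.002, -0.017]
contact_force: [0.2, 0.3, 0.5]
grip_width: 78.4
finger_force: 0.0
```

Emit:
{"method": "apply_moves", "body": {
  "motion": "0 0 0 0; 0 0 0 0; 0 0 0 0; 0 0 0 0; 0 0 0 0; 0 0 -0.02 0; 0 0 -0.03 0; 0 0 -0.035 0",
  "fingers": -1
}}

```text
time: 28.45
tool_pos: [484.5, -133.8, 92.0]
tcp_rot: [-3.141, 0.002, -0.017]
contact_force: [0.4, -1.1, -1.3]
grip_width: 49.9
finger_force: 30.0
```

```bash
python3 - <<'E'
from h import *
plan([(604,-40,92,0,3),(604,7,92,0,1),(604,7,65,0,3)])
E
```

```text
now [ 484.5 -133.8   92. ] yaw -0.99 tilt [-0.002  0.001 -1.   ] grip 49.9 t 28.4
0.0393 -0.0319 -0.0000 -0.33; 0.0395 -0.0317 -0.0000 -0.33; 0.0397 -0.0315 -0.0000 -0.33; 
0.0000 -0.0470 -0.0000 0.00; 
0.0000 0.0000 0.0090 0.00; 0.0000 0.0000 0.0090 0.00; 0.0000 0.0000 0.0090 0.00;
```

Emit:
{"method": "apply_moves", "body": {
  "motion": "0.0393 -0.032 0 -0.33; 0.0395 -0.032 0 -0.33; 0.0397 -0.032 0 -0.34; 0.001 -0.0445 0 0; 0 0 0.008 0; 0 0 0.008 0; 0 0 0.003 0; 0 0 0 0"
}}

```text
time: 29.45
tool_pos: [605.5, 4.1, 72.5]
tcp_rot: [3.142, 0.001, -0.001]
contact_force: [0.2, -0.2, -1.9]
grip_width: 49.7
finger_force: 30.0
```

```bash
python3 - <<'E'
from h import *
plan([(603.5,7,61,0,4)])
E
```

```text
now [605.5   4.1  72.5] yaw -0.08 tilt [-0.001 -0.    -1.   ] grip 49.7 t 29.4
-0.0005 -0.0007 0.0029 -0.02; -0.0005 -0.0007 0.0029 -0.02; -0.0005 -0.0007 0.0029 -0.02; -0.0005 -0.0007 0.0029 -0.02;
```

Emit:
{"method": "apply_moves", "body": {
  "motion": "-0.001 -0.0015 0.003 0; -0.001 -0.0014 0.003 0; 0 0 0.003 0; 0 0 0.002 0; 0 0 0.001 0; 0 0 0 0; 0 0 0 0; 0 0 0 0"
}}

```text
time: 30.45
tool_pos: [603.8, 8.0, 60.9]
tcp_rot: [3.142, -0.0, 0.0]
contact_force: [-1.1, 0.8, 0.5]
grip_width: 49.4
finger_force: 30.0
```

```bash
python3 - <<'E'
from h import *
plan([(603.5,7,61,0,4)]);print(bot.get_obs()["contact_force"])
E
```

```text
now [603.8   8.   60.9] yaw 0.0 tilt [ 0. -0. -1.] grip 49.4 t 30.4
-0.0001 0.0003 -0.0000 0.00; -0.0001 0.0003 -0.0000 0.00; -0.0001 0.0003 -0.0000 0.00; -0.0001 0.0003 -0.0000 0.00; 
[-1.05039323  0.78505229  0.48296426]
```

Emit:
{"method": "apply_moves", "body": {
  "motion": "0 0 0 0; 0 0 0 0; 0 0 0 0; 0 0 0 0; 0 0 -0.02 0; 0 0 -0.03 0; 0 0 -0.03 0; 0 0 -0.02 0",
  "fingers": 0.5
}}

```text
time: 31.45
tool_pos: [604.1, 8.0, 162.4]
tcp_rot: [3.141, -0.002, 0.0]
contact_force: [0.5, 0.2, 0.0]
grip_width: 68.8
finger_force: 0.0
```

Emit:
{"method": "apply_moves", "body": {
  "motion": "0 0 0 0; 0 0 0 0; 0 0 0 0; 0 0 0 0; 0 0 0 0; 0 0 0 0; 0 0 0 0; 0 0 0 0"
}}

```text
time: 32.45
tool_pos: [603.7, 8.0, 160.8]
tcp_rot: [3.141, -0.0, 0.0]
contact_force: [0.2, -0.4, -0.0]
grip_width: 69.0
finger_force: 0.0
```

```bash
cat > pc.py <<'E'
from h import *
w=cap("wrist");s=cap("side");t=cap("top")
for c in(w,s,t):
    print("cast",rect(c,603,7,75,105,60)); q=panlook(c,44,57,60); 
    if len(q)>20: print("pan",cv2.minEnclosingCircle(q[:,:2].astype(np.float32)),round(float(np.median(q[:,2])),1))
for c in (s,t):
    print("rest",[rect(c,x,y,24,50) for x,y in((486,-275),(492,-432))])
plan([(603.5,7,61,0,4)])
E
python3 pc.py; python3 - <<'E'
from h import *
# rack battens
for c in(cap("side"),cap("top"),cap("wrist")):
    P,_,_=pts(c);Q=P[(P[:,0]>550)&(P[:,0]<690)&(P[:,1]<-120)&(P[:,1]>-430)&(P[:,2]>8)&(P[:,2]<17)]
    h,_=np.histogram(Q[:,0],np.arange(550,690,4)); print(h, len(Q) and np.percentile(Q[:,1],[1,99]))
    R_=P[(P[:,0]>640)&(P[:,0]<690)&(P[:,1]<-150)&(P[:,1]>-400)&(P[:,2]>25)&(P[:,2]<45)]
    if len(R_): print("rail",np.percentile(R_[:,0],[2,50,98]),len(R_))
E
```

```text
cast [603.9, 9.3, 63.9, 50.0, -0.0, 88.8]
pan ((601.77880859375, 8.459467887878418), 56.359031677246094) 54.1
cast [603.6, 5.6, 64.3, 58.6, -0.6, 87.9]
pan ((601.694091796875, 8.056937217712402), 56.84214401245117) 53.8
cast [601.5, -13.2, 62.5, 6.9, -1.6, 86.8]
pan ((584.0084838867188, -21.709814071655273), 42.773258209228516) 52.4
rest [[488.3, -276.9, 79.3, 55.9, -1.0, 35.2], [494.5, -430.9, 91.8, 57.9, -4.6, 34.6]]
rest [[486.9, -274.0, 79.3, 50.3, 3.4, 34.8], [493.2, -431.9, 93.8, 50.7, -4.3, 34.3]]
now [603.7   8.  160.8] yaw 0.01 tilt [ 0. -0. -1.] grip 68.4 t 32.6
-0.0001 0.0003 0.0250 0.00; -0.0001 0.0003 0.0250 0.00; -0.0001 0.0003 0.0250 0.00; -0.0001 0.0003 0.0250 0.00; 
[ 0  0  0  3 22 46 69 88 86 77 52 33  2  1  0  1  1  7 35 54 59 68 64 50
 22  1  1  9 26 20  6  0  0  0] [-417.61364386 -127.10628887]
rail [661.1228126  666.68511973 672.17622192] 169
[  3   2   1  10  26  65 100  81  74  64  41  23   5   5   1   4   5  22
  51  74  75  73  77  60  22   2   6  20  26  20   9   0   0   0] [-420.49519235 -123.51617974]
rail [659.37963831 666.09762894 675.00384796] 209
[  0   0   0   7 204 436 473 487 482 457 166   0   0   0   0   0   0  62
 374 474 487 512 515 351  12   0   0   0  13  71  19   0   0   0] [-260.38634165 -121.60763357]
rail [661.42428439 665.68985906 669.77889112] 647
```

Emit:
{"method": "apply_moves", "body": {
  "motion": "0 0 0 0; 0 0 0 0; 0 0 0 0; 0 0 0 0; 0 0 0 0; 0 0 0 0; 0 0 0 0; 0 0 0 0"
}}

```text
time: 33.75
tool_pos: [603.7, 8.0, 160.8]
tcp_rot: [3.142, -0.0, 0.0]
contact_force: [0.3, -0.3, 0.9]
grip_width: 68.8
finger_force: 0.0
```

Emit:
{"method": "apply_moves", "body": {
  "motion": "0 0 0 0; 0 0 0 0; 0 0 0 0; 0 0 0 0; 0 0 0 0; 0 0 0 0; 0 0 0 0"
}}

```text
time: 34.62
tool_pos: [603.7, 8.0, 160.8]
tcp_rot: [3.141, -0.0, 0.0]
contact_force: [0.8, -0.7, -0.1]
grip_width: 68.7
finger_force: 0.0
```

```bash
python3 - <<'E'
from h import *
for c in(cap("side"),cap("top"),cap("wrist")):
    P,_,_=pts(c);Q=P[(P[:,1]<-130)&(P[:,1]>-410)&(P[:,2]>9.5)&(P[:,2]<15)]
    for lo,hi in((565,600),(615,652)):
        q=Q[(Q[:,0]>lo)&(Q[:,0]<hi)]
        l=cv2.fitLine(q[:,:2].astype(np.float32),cv2.DIST_HUBER,0,.01,.01).ravel()
        s=l[0]/l[1]; print("x@-270: %.1f slope deg %.2f width %.1f"%(l[2]+s*(-270-l[3]),np.degrees(np.arctan(s)),np.ptp(q[:,0]-s*(q[:,1]+270))))
plan([(603.7,8,60,0,4)])
E
```

```text
x@-270: 582.0 slope deg -2.45 width 28.7
x@-270: 636.7 slope deg -3.65 width 25.0
x@-270: 579.9 slope deg -2.09 width 35.0
x@-270: 633.3 slope deg -2.34 width 43.0
x@-270: 582.9 slope deg -2.41 width 22.8
x@-270: 636.7 slope deg -2.09 width 22.4
now [603.7   8.  160.8] yaw 0.01 tilt [-0. -0. -1.] grip 68.8 t 34.8
-0.0000 0.0000 0.0252 0.00; -0.0000 0.0000 0.0252 0.00; -0.0000 0.0000 0.0252 0.00; -0.0000 0.0000 0.0252 0.00;
```

Emit:
{"method": "apply_moves", "body": {
  "motion": "0 0 0.03 0; 0 0 0.03 0; 0 0 0.025 0; 0 0 0.012 0; 0 0 0.0035 0; 0 0 0 0; 0 0 0 0"
}}

```text
time: 35.65
tool_pos: [604.4, 7.9, 61.3]
tcp_rot: [3.141, -0.002, 0.0]
contact_force: [0.6, -0.1, -0.1]
grip_width: 68.5
finger_force: 0.0
```

Emit:
{"method": "apply_moves", "body": {
  "motion": "0 0 0 0; 0 0 0 0; 0 0 0 0; 0 0 0 0; 0 0 -0.012 0; 0 0 -0.015 0; 0 0 0 0; 0 0 0 0",
  "fingers": -1
}}

```text
time: 36.65
tool_pos: [603.6, 8.0, 87.4]
tcp_rot: [3.141, -0.0, 0.0]
contact_force: [0.5, 0.2, -2.0]
grip_width: 49.6
finger_force: 30.0
```

```bash
python3 - <<'E'
from h import *
plan([(605.2,-165,88,2.3,5),(605.2,-165,20,2.3,3)])
E
```

```text
now [603.6   8.   87.4] yaw 0.01 tilt [ 0. -0. -1.] grip 49.6 t 36.6
0.0003 0.0346 -0.0001 -0.46; 0.0000 0.0346 -0.0001 -0.46; -0.0002 0.0346 -0.0001 -0.46; -0.0005 0.0346 -0.0001 -0.46; -0.0008 0.0346 -0.0001 -0.46; 
0.0000 0.0000 0.0227 0.00; 0.0000 0.0000 0.0227 0.00; 0.0000 0.0000 0.0227 0.00;
```

Emit:
{"method": "apply_moves", "body": {
  "motion": "0 0.0346 0 -0.46; 0 0.0346 0 -0.46; 0 0.0346 0 -0.46; -0.0005 0.0346 0 -0.46; -0.001 0.0346 0 -0.46; 0 0 0.025 0; 0 0 0.025 0; 0 0 0.01 0"
}}

```text
time: 37.65
tool_pos: [603.7, -164.6, 25.2]
tcp_rot: [-3.14, 0.003, 0.04]
contact_force: [-0.6, -0.8, -1.9]
grip_width: 49.8
finger_force: 30.0
```

Emit:
{"method": "apply_moves", "body": {
  "motion": "0 0 0.004 0; 0 0 0.002 0; 0 0 0 0; 0 0 0 0"
}}

```text
time: 38.15
tool_pos: [605.4, -165.1, 22.0]
tcp_rot: [3.141, -0.001, 0.04]
contact_force: [-0.4, -0.1, -1.2]
grip_width: 49.6
finger_force: 30.0
```

```bash
python3 - <<'E'
from h import *
plan([(605.2,-165,18.5,2.3,2)]);print(bot.get_obs()["contact_force"])
E
```

```text
now [ 605.4 -165.1   22. ] yaw 2.32 tilt [ 0.001 -0.001 -1.   ] grip 49.6 t 38.1
-0.0001 -0.0001 0.0018 0.01; -0.0001 -0.0001 0.0018 0.01; 
[-0.40689729 -0.07235532 -1.18737953]
```

Emit:
{"method": "apply_moves", "body": {
  "motion": "0 0 0.001 0; 0 0 0.001 0; 0 0 0.0007 0; 0 0 0 0; 0 0 0 0"
}}

```text
time: 38.78
tool_pos: [605.1, -165.0, 19.1]
tcp_rot: [3.141, -0.0, 0.04]
contact_force: [-2.3, 1.4, 5.3]
grip_width: 49.9
finger_force: 30.0
```

Emit:
{"method": "apply_moves", "body": {
  "motion": "0 0 0 0; 0 0 0 0; 0 0 0 0; 0 0 0 0; 0 0 -0.02 0; 0 0 -0.035 0; 0 0 -0.04 0; 0 0 -0.04 0",
  "fingers": 0.5
}}

```text
time: 39.78
tool_pos: [604.9, -164.9, 154.8]
tcp_rot: [-3.142, 0.0, 0.04]
contact_force: [0.4, -0.3, 1.0]
grip_width: 69.0
finger_force: 0.0
```

Emit:
{"method": "apply_moves", "body": {
  "motion": "-0.04 0.035 0 0; -0.042 0.038 0 0; -0.042 0.032 0 0; 0 0 0 0; 0 0 0 0",
  "fingers": 0.7
}}

```text
time: 40.4
tool_pos: [485.7, -274.9, 153.8]
tcp_rot: [3.141, -0.001, 0.04]
contact_force: [-0.6, -0.0, 0.1]
grip_width: 78.0
finger_force: 0.0
```

```bash
python3 - <<'E'
from h import *
w=cap("wrist");s=cap("side");t=cap("top"); cv2.imwrite("pics/s7.png",cv2.resize(s["img"][120:300,170:370],None,fx=3,fy=3))
for c in(w,s,t): print("short",rect(c,605,-165,40,62,50),"mid",rect(c,487,-275,24,50))
plan([(487,-274.5,7,3,5)])
E
```

```text
short [616.1, -191.7, 46.3, 43.2, 10.8, 48.9] mid [487.9, -273.2, 77.9, 50.0, 3.0, 35.1]
short [625.2, -189.8, 66.8, 40.3, 15.9, 48.5] mid [488.2, -273.7, 78.2, 58.8, 3.5, 35.1]
short [623.4, -190.5, 62.0, 41.6, 12.7, 47.8] mid None
now [ 486.2 -274.1  153.6] yaw 2.4 tilt [ 0.  0. -1.] grip 78.6 t 40.5
0.0002 0.0001 0.0293 -0.12; 0.0002 0.0001 0.0293 -0.12; 0.0002 0.0001 0.0293 -0.12; 0.0002 0.0001 0.0293 -0.12; 0.0002 0.0001 0.0293 -0.12;
```

The short cast on the rack has been knocked aside, to about (623,-190) at 13°. I will put it right later. Now I grasp the middle cast.

Emit:
{"method": "apply_moves", "body": {
  "motion": "0.0018 -0.0006 0.04 -0.6; 0 0 0.04 0; 0 0 0.035 0; 0 0 0.02 0; 0 0 0.008 0; 0 0 0.0035 0; 0 0 0 0; 0 0 0 0"
}}

```text
time: 41.55
tool_pos: [487.6, -274.5, 8.0]
tcp_rot: [3.14, -0.001, 0.051]
contact_force: [-0.2, -0.0, 1.2]
grip_width: 78.1
finger_force: 0.0
```

Emit:
{"method": "apply_moves", "body": {
  "motion": "0 0 0 0; 0 0 0 0; 0 0 0 0; 0 0 0 0; 0 0 0 0; 0 0 -0.02 0; 0 0 -0.03 0; 0 0 -0.035 0",
  "fingers": -1
}}

```text
time: 42.55
tool_pos: [486.5, -273.8, 92.1]
tcp_rot: [-3.14, 0.002, 0.051]
contact_force: [0.4, -0.5, -1.5]
grip_width: 49.8
finger_force: 30.0
```

```bash
python3 - <<'E'
from h import *
plan([(603,7,92,0,7),(603,7,70,0,3)])
E
```

```text
now [ 486.5 -273.8   92.1] yaw 2.91 tilt [-0.002  0.001 -1.   ] grip 49.8 t 42.5
0.0187 -0.0392 0.0000 0.42; 0.0184 -0.0394 0.0000 0.42; 0.0181 -0.0395 0.0000 0.42; 0.0178 -0.0396 0.0000 0.42; 0.0175 -0.0397 0.0000 0.42; 0.0172 -0.0399 0.0000 0.42; 0.0169 -0.0400 0.0000 0.42; 
0.0000 0.0000 0.0073 0.00; 0.0000 0.0000 0.0073 0.00; 0.0000 0.0000 0.0073 0.00;
```

Emit:
{"method": "apply_moves", "body": {
  "motion": "0.0187 -0.0392 0 0.42; 0.0184 -0.0394 0 0.42; 0.018 -0.0395 0 0.42; 0.0178 -0.0397 0 0.42; 0.0173 -0.0397 0 0.42; 0.017 -0.04 0 0.42; 0.016 -0.04 0 0.4; 0 0 0.008 0"
}}

```text
time: 43.55
tool_pos: [603.1, 9.7, 84.0]
tcp_rot: [-3.141, -0.001, 0.004]
contact_force: [-0.1, -0.9, -0.8]
grip_width: 49.8
finger_force: 30.0
```

Emit:
{"method": "apply_moves", "body": {
  "motion": "0 0 0.006 0; 0 0 0.005 0; 0 0 0.002 0; 0 0 0 0; 0 0 0 0"
}}

```text
time: 44.18
tool_pos: [602.4, 6.4, 71.4]
tcp_rot: [3.141, -0.001, -0.001]
contact_force: [0.6, -0.3, -1.5]
grip_width: 50.0
finger_force: 30.0
```

```bash
python3 - <<'E'
from h import *
plan([(603,7.5,60,0,4)]);print(bot.get_obs()["contact_force"])
E
```

```text
now [602.4   6.4  71.4] yaw -0.04 tilt [ 0.001 -0.    -1.   ] grip 50.0 t 44.2
0.0001 -0.0003 0.0028 -0.01; 0.0001 -0.0003 0.0028 -0.01; 0.0001 -0.0003 0.0028 -0.01; 0.0001 -0.0003 0.0028 -0.01; 
[ 0.56447349 -0.32008916 -1.52664011]
```

Emit:
{"method": "apply_moves", "body": {
  "motion": "0.0005 -0.001 0.004 0; 0 0 0.004 0; 0 0 0.002 0; 0 0 0.0015 0; 0 0 0.0005 0; 0 0 0 0; 0 0 0 0"
}}

```text
time: 45.05
tool_pos: [602.9, 7.8, 59.3]
tcp_rot: [-3.142, -0.0, -0.0]
contact_force: [0.6, 1.6, 1.0]
grip_width: 49.9
finger_force: 30.0
```

Emit:
{"method": "apply_moves", "body": {
  "motion": "0 0 0 0; 0 0 0 0; 0 0 0 0; 0 0 0 0; 0 0 -0.02 0; 0 0 -0.03 0; 0 0 -0.03 0; 0 0 -0.02 0",
  "fingers": 0.5
}}

```text
time: 46.05
tool_pos: [603.2, 7.7, 160.7]
tcp_rot: [3.141, -0.002, -0.0]
contact_force: [-0.1, -0.3, -0.1]
grip_width: 68.4
finger_force: 0.0
```

```bash
python3 - <<'E'
from h import *
w=cap("wrist");s=cap("side"); cv2.imwrite("pics/s8.png",cv2.resize(s["img"][120:300,170:370],None,fx=3,fy=3))
for c in (w,s): print("cast",rect(c,603,7,75,105,60))
for c in(s,cap("top")): print("short",rect(c,622,-190,40,62,60),"long",rect(c,493,-432,24,50,70))
plan([(603,7.5,60,0,4)])
E
```

```text
cast [604.3, 9.1, 77.3, 50.0, 0.1, 87.7]
cast [603.7, 5.1, 77.7, 60.7, -0.5, 87.8]
short [628.9, -190.9, 80.2, 74.3, -89.0, 47.7] long [494.8, -431.7, 91.6, 53.3, -3.6, 34.7]
short [627.1, -191.2, 88.6, 75.8, -83.9, 46.8] long [492.9, -431.9, 93.7, 50.6, -4.0, 34.1]
now [603.3   7.7 159.9] yaw -0.01 tilt [ 0.002 -0.    -1.   ] grip 68.5 t 46.2
-0.0001 0.0001 0.0250 -0.00; -0.0001 0.0001 0.0250 -0.00; -0.0001 0.0001 0.0250 -0.00; -0.0001 0.0001 0.0250 -0.00;
```

View pics/s8.png

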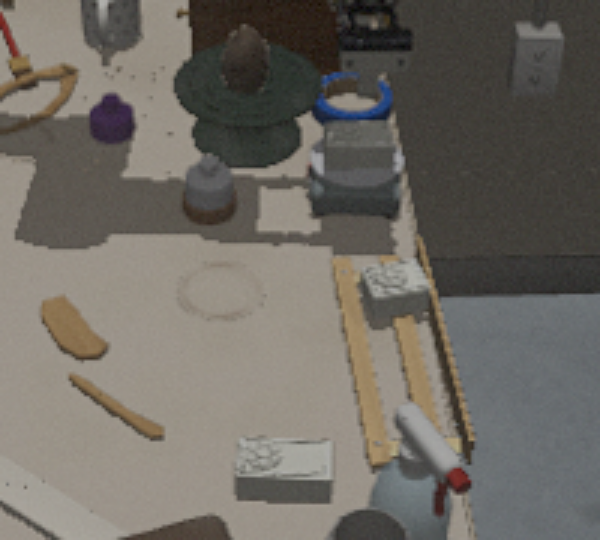

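Emit:
{"method": "apply_moves", "body": {
  "motion": "0 0 0 0; 0 0 0 0; 0 0 0 0; 0 0 0 0; 0 0 0 0; 0 0 0 0; 0 0 0 0; 0 0 0 0"
}}

```text
time: 47.2
tool_pos: [602.8, 7.7, 159.1]
tcp_rot: [3.142, -0.0, -0.0]
contact_force: [0.0, -0.4, -0.2]
grip_width: 68.9
finger_force: 0.0
```

Emit:
{"method": "apply_moves", "body": {
  "motion": "0 0 0 0; 0 0 0 0; 0 0 0 0; 0 0 0 0; 0 0 0 0; 0 0 0 0; 0 0 0 0; 0 0 0 0"
}}

```text
time: 48.2
tool_pos: [602.8, 7.7, 159.1]
tcp_rot: [3.141, -0.0, -0.0]
contact_force: [-0.1, 0.1, 0.3]
grip_width: 69.2
finger_force: 0.0
```

Emit:
{"method": "apply_moves", "body": {
  "motion": "0 0 0 0; 0 0 0 0; 0 0 0 0; 0 0 0 0; 0 0 0 0; 0 0 0 0; 0 0 0 0; 0 0 0 0"
}}

```text
time: 49.2
tool_pos: [602.8, 7.7, 159.1]
tcp_rot: [3.141, -0.0, -0.0]
contact_force: [-0.2, 0.3, 0.2]
grip_width: 69.2
finger_force: 0.0
```

Emit:
{"method": "apply_moves", "body": {
  "motion": "0 0 0.03 0; 0 0 0.03 0; 0 0 0.025 0; 0 0 0.012 0; 0 0 0.003 0; 0 0 0 0; 0 0 0 0"
}}

```text
time: 50.08
tool_pos: [603.4, 7.7, 60.1]
tcp_rot: [3.141, -0.002, -0.0]
contact_force: [-0.3, -0.2, 0.2]
grip_width: 68.8
finger_force: 0.0
```

Emit:
{"method": "apply_moves", "body": {
  "motion": "0 0 0 0; 0 0 0 0; 0 0 0 0; 0 0 0 0; 0 0 -0.015 0; 0 0 -0.025 0; 0 0 0 0; 0 0 0 0",
  "fingers": -1
}}

```text
time: 51.08
tool_pos: [602.3, 7.8, 98.7]
tcp_rot: [3.142, 0.001, -0.0]
contact_force: [-0.3, 0.1, -2.1]
grip_width: 49.8
finger_force: 30.0
```

```bash
python3 - <<'E'
from h import *
plan([(609.4,-290,98,2.3,8),(609.4,-290,25,2.3,3)])
E
```

```text
now [602.3   7.8  98.7] yaw -0.01 tilt [-0.001 -0.    -1.   ] grip 49.8 t 51.1
0.0009 0.0372 0.0001 -0.29; 0.0007 0.0372 0.0001 -0.29; 0.0005 0.0372 0.0001 -0.29; 0.0003 0.0372 0.0001 -0.29; 0.0001 0.0372 0.0001 -0.29; -0.0000 0.0372 0.0001 -0.29; -0.0002 0.0372 0.0001 -0.29; -0.0004 0.0372 0.0001 -0.29; 
0.0000 0.0000 0.0243 0.00; 0.0000 0.0000 0.0243 0.00; 0.0000 0.0000 0.0243 0.00;
```

Emit:
{"method": "apply_moves", "body": {
  "motion": "0.001 0.0372 0 -0.29; 0.0007 0.0372 0 -0.29; 0.0005 0.0372 0 -0.29; 0.0003 0.0372 0 -0.29; 0 0.0372 0 -0.29; 0 0.0372 0 -0.29; 0 0.0372 0 -0.29; -0.0004 0.0372 0 -0.29"
}}

```text
time: 52.08
tool_pos: [609.4, -290.6, 97.6]
tcp_rot: [-3.14, 0.002, 0.04]
contact_force: [0.4, -0.6, -2.8]
grip_width: 49.7
finger_force: 30.0
```

Emit:
{"method": "apply_moves", "body": {
  "motion": "0 0 0.03 0; 0 0 0.03 0; 0 0 0.01 0; 0 0 0.004 0; 0 0 0.002 0; 0 0 0 0; 0 0 0 0"
}}

```text
time: 52.95
tool_pos: [610.5, -290.0, 24.0]
tcp_rot: [3.141, -0.001, 0.04]
contact_force: [0.6, 0.5, -2.7]
grip_width: 49.6
finger_force: 30.0
```

```bash
python3 - <<'E'
from h import *
plan([(609.4,-290,19,2.3,2)]);print(bot.get_obs()["contact_force"])
E
```

```text
now [ 610.5 -290.    24. ] yaw 2.31 tilt [ 0.001 -0.001 -1.   ] grip 49.6 t 53.0
-0.0005 -0.0000 0.0025 0.01; -0.0005 -0.0000 0.0025 0.01; 
[ 0.55510778  0.48008624 -2.73724084]
```

Emit:
{"method": "apply_moves", "body": {
  "motion": "-0.0006 0 0.0015 0; 0 0 0.0015 0; 0 0 0.001 0; 0 0 0.0006 0; 0 0 0 0; 0 0 0 0"
}}

```text
time: 53.7
tool_pos: [609.5, -289.8, 18.7]
tcp_rot: [3.141, -0.0, 0.04]
contact_force: [-2.0, 0.2, 1.4]
grip_width: 49.8
finger_force: 30.0
```

Emit:
{"method": "apply_moves", "body": {
  "motion": "0 0 0 0; 0 0 0 0; 0 0 0 0; 0 0 0 0; 0 0 -0.02 0; 0 0 -0.035 0; 0 0 -0.04 0; 0 0 -0.04 0",
  "fingers": 0.5
}}

```text
time: 54.7
tool_pos: [609.7, -289.9, 156.6]
tcp_rot: [3.141, -0.001, 0.04]
contact_force: [-0.4, -0.0, 0.1]
grip_width: 68.8
finger_force: 0.0
```

Emit:
{"method": "apply_moves", "body": {
  "motion": "-0.038 0.045 0 2; -0.04 0.048 0 2; -0.042 0.047 0 2; 0 0 0 0; 0 0 0 0",
  "fingers": 0.7
}}

```text
time: 55.32
tool_pos: [490.9, -429.9, 154.7]
tcp_rot: [3.141, -0.001, -0.065]
contact_force: [0.6, -0.0, 0.5]
grip_width: 78.0
finger_force: 0.0
```

```bash
python3 - <<'E'
from h import *
w=cap("wrist");s=cap("side");t=cap("top")
for c in(w,s,t): print("mid",rect(c,610,-290,40,58,52),"long",rect(c,494,-432,24,50,70))
P,_,_=pts(s);P2,_,_=pts(w);P=np.r_[P,P2]
for nm,x0,x1,y0,y1 in(("pick",450,540,-545,-465),("place",565,665,-490,-425)):
    Q=P[(P[:,0]>x0)&(P[:,0]<x1)&(P[:,1]>y0)&(P[:,1]<y1)&(P[:,2]<140)]
    for y in range(y0,y1,10):
        k=Q[(Q[:,1]>=y)&(Q[:,1]<y+10)]
        if len(k): print(nm,y,np.round(np.percentile(k[:,2],98)),end="; ")
print()
plan([(494,-432,7,-4,5)])
E
```

```text
mid [610.4, -288.9, 78.3, 51.5, 2.7, 46.9] long [494.3, -429.0, 91.6, 50.1, -5.3, 34.9]
mid [610.3, -291.6, 78.4, 52.3, 2.8, 47.4] long [494.1, -431.0, 92.6, 54.6, -7.0, 34.9]
mid [607.8, -289.3, 79.8, 49.9, 2.0, 46.3] long None
pick -545 43.0; pick -535 39.0; pick -525 31.0; pick -515 2.0; pick -505 2.0; pick -495 2.0; pick -485 2.0; pick -475 2.0; place -490 2.0; place -480 2.0; place -470 2.0; place -460 1.0; place -450 2.0; place -440 2.0; place -430 2.0; 
now [ 491.8 -428.7  154. ] yaw -3.57 tilt [ 0.001 -0.    -1.   ] grip 77.8 t 55.5
0.0005 0.0006 0.0294 0.09; 0.0005 0.0006 0.0294 0.09; 0.0005 0.0006 0.0294 0.09; 0.0005 0.0006 0.0294 0.09; 0.0005 0.0006 0.0294 0.09;
```

Emit:
{"method": "apply_moves", "body": {
  "motion": "0.0025 0.0012 0.04 1.4; 0 0 0.04 0; 0 0 0.035 0; 0 0 0.02 0; 0 0 0.008 0; 0 0 0.0035 0; 0 0 0 0; 0 0 0 0"
}}

```text
time: 56.48
tool_pos: [493.5, -431.6, 8.0]
tcp_rot: [3.14, -0.001, -0.089]
contact_force: [-0.3, -0.1, 0.6]
grip_width: 78.1
finger_force: 0.0
```

Emit:
{"method": "apply_moves", "body": {
  "motion": "0 0 0 0; 0 0 0 0; 0 0 0 0; 0 0 0 0; 0 0 0 0; 0 0 -0.02 0; 0 0 -0.03 0; 0 0 -0.035 0",
  "fingers": -1
}}

```text
time: 57.48
tool_pos: [492.8, -431.1, 93.5]
tcp_rot: [-3.141, 0.0, -0.089]
contact_force: [0.0, -0.1, -2.1]
grip_width: 49.8
finger_force: 30.0
```

```bash
python3 - <<'E'
from h import *
plan([(510,-150,94,0,7),(602.5,7.5,94,0,5),(602.5,7.5,70,0,3)])
E
```

```text
now [ 492.8 -431.1   93.5] yaw -5.09 tilt [-0.  0. -1.] grip 49.8 t 57.5
-0.0011 -0.0402 -0.0001 -0.73; -0.0006 -0.0402 -0.0001 -0.73; -0.0001 -0.0402 -0.0001 -0.73; 0.0004 -0.0402 -0.0001 -0.73; 0.0009 -0.0402 -0.0001 -0.73; 0.0014 -0.0402 -0.0001 -0.73; 0.0019 -0.0402 -0.0001 -0.73; 
0.0185 -0.0315 -0.0000 0.00; 0.0185 -0.0315 -0.0000 0.00; 0.0185 -0.0315 -0.0000 0.00; 0.0185 -0.0315 -0.0000 0.00; 0.0185 -0.0315 -0.0000 0.00; 
0.0000 0.0000 0.0080 0.00; 0.0000 0.0000 0.0080 0.00; 0.0000 0.0000 0.0080 0.00;
```

Emit:
{"method": "apply_moves", "body": {
  "motion": "-0.001 -0.04 0 -0.73; -0.0006 -0.04 0 -0.73; 0 -0.04 0 -0.73; 0.0004 -0.04 0 -0.73; 0.001 -0.04 0 -0.73; 0.0014 -0.04 0 -0.73; 0.002 -0.04 0 -0.71; 0.0185 -0.032 0 0"
}}

```text
time: 58.48
tool_pos: [528.6, -118.3, 93.2]
tcp_rot: [3.141, -0.0, 0.0]
contact_force: [1.2, -0.2, -2.2]
grip_width: 49.6
finger_force: 30.0
```

Emit:
{"method": "apply_moves", "body": {
  "motion": "0.0185 -0.032 0 0; 0.0185 -0.032 0 0; 0.0185 -0.032 0 0; 0.0185 -0.032 0 0; 0 0 0.006 0; 0 0 0.006 0; 0 0 0.004 0; 0 0 0 0"
}}

```text
time: 59.48
tool_pos: [602.4, 7.5, 75.7]
tcp_rot: [3.142, 0.001, -0.001]
contact_force: [-0.7, 0.1, -2.5]
grip_width: 49.9
finger_force: 30.0
```

```bash
python3 - <<'E'
from h import *
plan([(602.5,7.5,58,0,4)]);print(bot.get_obs()["contact_force"])
E
```

```text
now [602.4   7.5  75.7] yaw -0.08 tilt [-0.001 -0.    -1.   ] grip 49.9 t 59.5
0.0000 -0.0000 0.0044 -0.02; 0.0000 -0.0000 0.0044 -0.02; 0.0000 -0.0000 0.0044 -0.02; 0.0000 -0.0000 0.0044 -0.02; 
[-0.7016677   0.12972428 -2.47699742]
```

Emit:
{"method": "apply_moves", "body": {
  "motion": "0 0 0.005 0; 0 0 0.005 0; 0 0 0.003 0; 0 0 0.002 0; 0 0 0.0015 0; 0 0 0 0; 0 0 0 0"
}}

```text
time: 60.35
tool_pos: [602.9, 8.3, 59.6]
tcp_rot: [3.141, -0.0, -0.0]
contact_force: [-0.8, -1.1, -0.5]
grip_width: 49.9
finger_force: 30.0
```

Emit:
{"method": "apply_moves", "body": {
  "motion": "0 0 0 0; 0 0 0 0; 0 0 0 0; 0 0 0 0; 0 0 -0.02 0; 0 0 -0.03 0; 0 0 -0.03 0; 0 0 -0.02 0",
  "fingers": 0.5
}}

```text
time: 61.35
tool_pos: [603.3, 8.3, 161.1]
tcp_rot: [3.141, -0.002, -0.0]
contact_force: [-0.4, -0.8, -0.7]
grip_width: 68.8
finger_force: 0.0
```

Emit:
{"method": "apply_moves", "body": {
  "motion": "0 0 0 0; 0 0 0 0; 0 0 0 0; 0 0 0 0; 0 0 0 0; 0 0 0 0; 0 0 0 0; 0 0 0 0"
}}

```text
time: 62.35
tool_pos: [602.9, 8.3, 159.6]
tcp_rot: [3.141, -0.0, -0.0]
contact_force: [0.4, 0.6, 0.9]
grip_width: 68.9
finger_force: 0.0
```

Emit:
{"method": "apply_moves", "body": {
  "motion": "0 0 0 0; 0 0 0 0; 0 0 0 0; 0 0 0 0; 0 0 0 0; 0 0 0 0; 0 0 0 0; 0 0 0 0"
}}

```text
time: 63.35
tool_pos: [602.9, 8.3, 159.5]
tcp_rot: [3.142, -0.0, -0.0]
contact_force: [-0.7, 0.5, 0.4]
grip_width: 68.6
finger_force: 0.0
```

```bash
python3 - <<'E'
from h import *
w=cap("wrist");s=cap("side");t=cap("top")
for c in(w,s):
    print("cast",rect(c,603,7,74,105,60)); q=panlook(c,44,57,60); 
    if len(q)>20: print("pan",cv2.minEnclosingCircle(q[:,:2].astype(np.float32)),round(float(np.median(q[:,2])),1))
for c in(w,s,t):
  # points of short on rack between y -240 and -140, x<655
  P,_,_=pts(c);Q=P[(P[:,1]>-240)&(P[:,1]<-140)&(P[:,0]>570)&(P[:,0]<690)&(P[:,2]>41.5)&(P[:,2]<60)]
  if len(Q)>30: print("short",len(Q),cv2.minAreaRect(Q[:,:2].astype(np.float32)),np.median(Q[:,2]))
plan([(602.5,7.5,58,0,4)])
E
```

```text
cast [604.3, 9.5, 91.7, 50.1, 0.1, 85.1]
pan ((603.379150390625, 8.858091354370117), 54.953636169433594) 50.7
cast [604.2, 5.2, 91.9, 60.9, -0.1, 84.9]
pan ((602.3670654296875, 2.7474591732025146), 55.351898193359375) 51.2
short 3942 ((626.6981811523438, -192.86709594726562), (64.48040008544922, 50.961612701416016), 12.642044067382812) 47.30533955488181
short 235 ((629.5263671875, -191.38389587402344), (74.63557434082031, 86.09991455078125), 2.6208741664886475) 47.849475642040034
short 255 ((626.3580322265625, -189.8253173828125), (71.52558898925781, 78.80713653564453), 6.4768218994140625) 47.09174335101966
now [602.9   8.3 159.5] yaw -0.0 tilt [-0. -0. -1.] grip 68.7 t 63.5
-0.0001 0.0002 0.0254 -0.00; -0.0001 0.0002 0.0254 -0.00; -0.0001 0.0002 0.0254 -0.00; -0.0001 0.0002 0.0254 -0.00;
```

Emit:
{"method": "apply_moves", "body": {
  "motion": "0 0 0 0; 0 0 0 0; 0 0 0 0; 0 0 0 0; 0 0 0 0; 0 0 0 0; 0 0 0 0; 0 0 0 0"
}}

```text
time: 64.5
tool_pos: [602.9, 8.3, 159.5]
tcp_rot: [3.142, -0.0, -0.0]
contact_force: [0.5, 0.6, 0.6]
grip_width: 68.5
finger_force: 0.0
```

Emit:
{"method": "apply_moves", "body": {
  "motion": "0 0 0.03 0; 0 0 0.03 0; 0 0 0.025 0; 0 0 0.012 0; 0 0 0.003 0; 0 0 0 0; 0 0 0 0"
}}

```text
time: 65.38
tool_pos: [603.5, 8.3, 60.5]
tcp_rot: [3.141, -0.002, -0.0]
contact_force: [-0.0, 0.2, -0.3]
grip_width: 68.8
finger_force: 0.0
```

Emit:
{"method": "apply_moves", "body": {
  "motion": "0 0 0 0; 0 0 0 0; 0 0 0 0; 0 0 0 0; 0 0 -0.015 0; 0 0 -0.025 0; 0 0 0 0; 0 0 0 0",
  "fingers": -1
}}

```text
time: 66.38
tool_pos: [602.4, 8.4, 99.0]
tcp_rot: [-3.142, 0.001, -0.0]
contact_force: [-1.4, 0.7, -2.8]
grip_width: 50.0
finger_force: 30.0
```

```bash
python3 - <<'E'
from h import *
plan([(612.5,-380,98,2.3,10),(612.5,-380,25,2.3,3)])
E
```

```text
now [602.4   8.4  99. ] yaw -0.0 tilt [-0.001  0.    -1.   ] grip 50.0 t 66.4
0.0010 0.0388 0.0001 -0.23; 0.0009 0.0388 0.0001 -0.23; 0.0007 0.0388 0.0001 -0.23; 0.0005 0.0388 0.0001 -0.23; 0.0004 0.0388 0.0001 -0.23; 0.0002 0.0389 0.0001 -0.23; 0.0001 0.0389 0.0001 -0.23; -0.0001 0.0389 0.0001 -0.23; -0.0002 0.0389 0.0001 -0.23; -0.0004 0.0388 0.0001 -0.23; 
0.0000 0.0000 0.0243 0.00; 0.0000 0.0000 0.0243 0.00; 0.0000 0.0000 0.0243 0.00;
```

Emit:
{"method": "apply_moves", "body": {
  "motion": "0.001 0.0388 0 -0.23; 0.001 0.0388 0 -0.23; 0.0007 0.0388 0 -0.23; 0.0005 0.0388 0 -0.23; 0.0004 0.0388 0 -0.23; 0 0.0388 0 -0.23; 0 0.0388 0 -0.23; 0 0.0388 0 -0.23"
}}

```text
time: 67.38
tool_pos: [610.1, -302.9, 97.9]
tcp_rot: [-3.14, 0.002, 0.032]
contact_force: [-0.3, -0.7, -2.7]
grip_width: 49.8
finger_force: 30.0
```

Emit:
{"method": "apply_moves", "body": {
  "motion": "0 0.0388 0 -0.23; 0 0.0388 0 -0.23; 0 0 0.03 0; 0 0 0.03 0; 0 0 0.01 0; 0 0 0.004 0; 0 0 0 0; 0 0 0 0"
}}

```text
time: 68.38
tool_pos: [614.2, -379.9, 27.0]
tcp_rot: [3.14, -0.002, 0.04]
contact_force: [-0.9, 0.4, -1.9]
grip_width: 49.8
finger_force: 30.0
```

```bash
python3 - <<'E'
from h import *
plan([(612.5,-380,20,2.3,2)]);print(bot.get_obs()["contact_force"])
E
```

```text
now [ 614.2 -379.9   27. ] yaw 2.31 tilt [ 0.002 -0.001 -1.   ] grip 49.8 t 68.4
-0.0008 -0.0000 0.0035 0.00; -0.0008 -0.0000 0.0035 0.00; 
[-0.89728175  0.36831492 -1.92715522]
```

Emit:
{"method": "apply_moves", "body": {
  "motion": "-0.0007 0 0.003 0; 0 0 0.0015 0; 0 0 0.001 0; 0 0 0.0005 0; 0 0 0 0; 0 0 0 0"
}}

```text
time: 69.12
tool_pos: [612.9, -379.7, 21.6]
tcp_rot: [3.141, -0.001, 0.04]
contact_force: [-4.1, 2.7, 8.8]
grip_width: 49.7
finger_force: 30.0
```

Emit:
{"method": "apply_moves", "body": {
  "motion": "0 0 0 0; 0 0 0 0; 0 0 0 0; 0 0 0 0; 0 0 -0.02 0; 0 0 -0.035 0; 0 0 -0.035 0; 0 0 -0.035 0",
  "fingers": 0.5
}}

```text
time: 70.12
tool_pos: [613.0, -379.8, 147.5]
tcp_rot: [3.14, -0.002, 0.04]
contact_force: [0.6, -0.2, 0.5]
grip_width: 68.4
finger_force: 0.0
```

Emit:
{"method": "apply_moves", "body": {
  "motion": "0 -0.046 0 0; 0 -0.046 0 -2.6; 0 -0.047 0 -2.6; 0.002 -0.047 0 -2.6; 0 0 0 -2.5; 0 0 0 0; 0 0 0 0",
  "fingers": 0.55
}}

```text
time: 71.0
tool_pos: [601.2, -194.6, 145.3]
tcp_rot: [3.141, -0.001, 0.218]
contact_force: [-0.0, -0.2, -0.1]
grip_width: 71.1
finger_force: 0.0
```

```bash
cat > fin.py <<'E'
from h import *
w=cap("wrist");s=cap("side");t=cap("top")
cv2.imwrite("pics/fin%d.png"%int(w["obs"]["time"]),np.hstack([cv2.resize(w["img"],(400,300)),cv2.resize(s["img"][120:300,170:370],(333,300))]))
for c in(w,s,t):
  P,_,_=pts(c)
  for n,y0,y1 in(("short",-235,-130),("mid",-325,-250),("long",-415,-345)):
    Q=P[(P[:,1]>y0)&(P[:,1]<y1)&(P[:,0]>560)&(P[:,0]<690)&(P[:,2]>41.5)&(P[:,2]<60)]
    if len(Q)>30:
        r=cv2.minAreaRect(Q[:,:2].astype(np.float32)); print(n,len(Q),np.round(np.r_[r[0],r[1],r[2],np.median(Q[:,2])],1))
plan([(626.5,-192,19,12.6,4)])
E
python3 fin.py
```

```text
short 3986 [ 626.1 -193.1   63.6   50.2   11.9   47.3]
mid 4238 [ 611.2 -288.2   78.1   50.5    2.7   47.1]
long 4368 [ 621.6 -377.5   78.3   51.2    2.6   46.8]
short 226 [ 630.3 -182.6   78.3   79.7   11.6   47.6]
mid 319 [ 619.5 -291.9   97.3   68.5    2.1   47.6]
long 328 [ 619.4 -380.   103.3   52.4    3.8   47.2]
mid 274 [ 605.7 -289.    73.3   49.4    1.7   47.1]
long 422 [ 620.  -384.8  110.    66.2    4.    47.2]
now [ 600.9 -194.7  144.6] yaw 12.52 tilt [ 0. -0. -1.] grip 71.5 t 71.2
0.0064 0.0007 0.0314 -0.02; 0.0064 0.0007 0.0314 -0.02; 0.0064 0.0007 0.0314 -0.02; 0.0064 0.0007 0.0314 -0.02;
```

Emit:
{"method": "apply_moves", "body": {
  "motion": "0.013 0.0015 0.03 0; 0.0125 0.001 0.03 0; 0 0 0.03 0; 0 0 0.02 0; 0 0 0.01 0; 0 0 0.005 0; 0 0 0 0; 0 0 0 0"
}}

```text
time: 72.15
tool_pos: [626.9, -191.1, 20.5]
tcp_rot: [3.141, -0.001, 0.22]
contact_force: [0.3, -0.0, -0.5]
grip_width: 71.4
finger_force: 0.0
```

Emit:
{"method": "apply_moves", "body": {
  "motion": "0 0 0 0; 0 0 0 0; 0 0 0 0; 0 0 0 0; 0 0 0 0; 0 0 -0.01 0; 0 0 -0.01 0; 0 0 0 0",
  "fingers": -1
}}

```text
time: 73.15
tool_pos: [627.0, -191.0, 40.7]
tcp_rot: [3.14, -0.002, 0.22]
contact_force: [-0.4, -0.3, -1.7]
grip_width: 49.8
finger_force: 30.0
```

```bash
python3 - <<'E'
from h import *
plan([(605.0,-180,40,2.3,4)])
E
```

```text
now [ 627.  -191.    40.7] yaw 12.6 tilt [ 0.002 -0.001 -1.   ] grip 49.8 t 73.2
-0.0048 -0.0039 0.0002 2.58; -0.0049 -0.0037 0.0002 2.58; -0.0051 -0.0034 0.0002 2.58; -0.0052 -0.0032 0.0002 2.58;
```

Emit:
{"method": "apply_moves", "body": {
  "motion": "-0.0047 -0.0039 0 2.58; -0.0048 -0.0037 0 2.58; -0.005 -0.0034 0 2.58; -0.005 -0.0032 0 2.58; 0 0 0.01 0; 0 0 0.005 0; 0 0 0 0; 0 0 0 0"
}}

```text
time: 74.15
tool_pos: [605.1, -179.9, 24.4]
tcp_rot: [3.142, -0.0, 0.04]
contact_force: [1.2, -0.0, -0.9]
grip_width: 49.7
finger_force: 30.0
```

Emit:
{"method": "apply_moves", "body": {
  "motion": "0 0 0.002 0; 0 0 0.0015 0; 0 0 0.001 0; 0 0 0 0; 0 0 0 0"
}}

```text
time: 74.78
tool_pos: [604.9, -179.8, 20.1]
tcp_rot: [3.141, -0.0, 0.04]
contact_force: [-0.3, -0.3, -1.8]
grip_width: 50.0
finger_force: 30.0
```

Emit:
{"method": "apply_moves", "body": {
  "motion": "0.0007 0 0 0; 0 0 0.0005 0; 0 0 0.0004 0; 0 0 0 0; 0 0 0 0"
}}

```text
time: 75.4
tool_pos: [605.8, -179.8, 19.9]
tcp_rot: [3.141, -0.001, 0.04]
contact_force: [-1.3, 1.1, 4.6]
grip_width: 49.8
finger_force: 30.0
```

Emit:
{"method": "apply_moves", "body": {
  "motion": "0 0 0 0; 0 0 0 0; 0 0 0 0; 0 0 0 0; 0 0 -0.02 0; 0 0 -0.035 0; 0 0 -0.04 0; 0 0 -0.04 0",
  "fingers": 0.5
}}

```text
time: 76.4
tool_pos: [605.5, -179.7, 155.2]
tcp_rot: [-3.142, 0.0, 0.04]
contact_force: [0.4, -0.2, -1.0]
grip_width: 68.8
finger_force: 0.0
```

Emit:
{"method": "apply_moves", "body": {
  "motion": "-0.045 0.04 0 0; -0.045 0.05 -0.02 0; -0.045 0.03 -0.03 0; 0 0 0 0; 0 0 0 0"
}}

```text
time: 77.03
tool_pos: [480.2, -299.2, 201.8]
tcp_rot: [-3.141, -0.0, 0.039]
contact_force: [0.3, 0.4, 0.2]
grip_width: 68.8
finger_force: 0.0
```

```bash
python3 fin.py; ls pics/fin*; cp $(ls -t pics/fin*|head -1) pics/last.png; python3 - <<'E'
from h import *
s=cap("side");w=cap("wrist")
for c in(w,s):
  P,_,_=pts(c);Q=P[(P[:,1]<-130)&(P[:,1]>-410)&(P[:,2]>9.5)&(P[:,2]<15)]
  for lo,hi in((565,600),(615,652)):
    q=Q[(Q[:,0]>lo)&(Q[:,0]<hi)]
    if len(q)>50:
        l=cv2.fitLine(q[:,:2].astype(np.float32),cv2.DIST_HUBER,0,.01,.01).ravel(); k=l[0]/l[1]; print("x@-270 %.1f"%(l[2]+k*(-270-l[3])),np.degrees(k))
  for lo,hi in((66,80),(45,56)):
    q=P[(np.hypot(P[:,0]-430,P[:,1]+18)<45)&(P[:,2]>lo)&(P[:,2]<hi)]
    if len(q)>10: print("wt",len(q),cv2.minEnclosingCircle(q[:,:2].astype(np.float32)),np.median(q[:,2]))
  q=panlook(c,50,66,60); print("pan",len(q),np.median(q[:,2]) if len(q) else None)
E
```

```text
short 3993 [ 604.8 -179.1   64.5   50.3    3.1   47.2]
mid 4613 [ 609.4 -288.5   75.2   49.8    2.3   47. ]
long 5051 [ 609.4 -378.4   81.9   51.1    1.7   46.9]
short 226 [ 618.4 -177.2   90.9   82.8    4.1   47.8]
mid 313 [ 6.199e+02 -2.903e+02  9.820e+01  5.430e+01  3.000e-01  4.790e+01]
long 328 [ 618.8 -378.6  102.1   53.5    2.3   47.6]
short 258 [ 616.4 -188.8   92.8   88.2    1.6   47.1]
now [ 480.7 -298.2  201. ] yaw 2.37 tilt [-0.001  0.001 -1.   ] grip 68.8 t 77.2
0.0375 -0.0250 0.0455 -2.56; 0.0386 -0.0233 0.0455 -2.56; 0.0396 -0.0216 0.0455 -2.56; 0.0405 -0.0198 0.0455 -2.56; 
pics/fin71.png
pics/fin77.png
x@-270 581.4 -4.5117283
x@-270 636.3 -2.4552236
wt 1035 ((430.0658874511719, -22.69955825805664), 26.888904571533203) 50.28157405633664
pan 0 None
x@-270 578.5 -3.7263184
x@-270 634.4 0.23406936
wt 29 ((430.8531188964844, -16.22618293762207), 15.11038589477539) 71.18468935791009
wt 119 ((430.6816711425781, -20.387847900390625), 30.051748275756836) 50.8283132743511
pan 478 60.01929341908692
```

View pics/last.png

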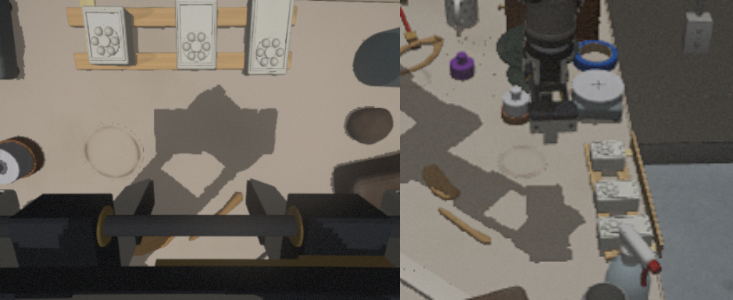

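All three casts lie face up and apart across both battens, at left-crop (106,38), (196,35) and (268,38). The grey weight is on its stand, the pan is empty and the bystanders are where they were, so I hand the job in.

```bash
python3 -c "
from plant import bot
print(bot.close_job())"
```

```text
the job is handed in; nothing more can be done
None
```

I handed the job in at about 77 s of the 210 s allowed. All three casts were tipped, the check weight was tried and the casts weighed shortest first. The casts now lie face up across the rack, including the short one, which I re-centred after it was knocked aside. The check weight is back on its stand and the pan is empty. No verdict came back.

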